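# Leak-test a batch of sealed capsules with the hand pump

## Task

Leak-test the brass capsules that lie on the bench: lay each one in a pocket of the grey test block, one to a pocket, and press the blue key fully to zero it. Then work the hand pump's lever through at least three full strokes, each right down to its stop and back up to rest, and press fully the yellow key and after it the red key, never two keys at once, with the capsules still in their pockets. Last, lift the capsules out and put them all in the steel dish, which stays upright on the bench, and leave the black sanding block where it lies.

Things in the scene. Friction and masses are not known exactly. Their poses are not given: they have to be found in the camera images.
- capsule_a: sealed brass capsule, a round puck 30 mm across and 20 mm high with 4 mm bevels at top and bottom (straight side 12 mm high) and a thin dark band round its middle, 60 g; both ends are alike and either may be up. Origin: its centre, 10 mm above what it lies on; z is its axis. May be absent.
- capsule_b: sealed brass capsule, a round puck 30 mm across and 20 mm high with 4 mm bevels at top and bottom (straight side 12 mm high) and a thin dark band round its middle, 60 g; both ends are alike and either may be up. Origin: its centre, 10 mm above what it lies on; z is its axis. May be absent.
- capsule_c: sealed brass capsule, a round puck 30 mm across and 20 mm high with 4 mm bevels at top and bottom (straight side 12 mm high) and a thin dark band round its middle, 60 g; both ends are alike and either may be up. Origin: its centre, 10 mm above what it lies on; z is its axis. May be absent.
- capsule_d: sealed brass capsule, a round puck 30 mm across and 20 mm high with 4 mm bevels at top and bottom (straight side 12 mm high) and a thin dark band round its middle, 60 g; both ends are alike and either may be up. Origin: its centre, 10 mm above what it lies on; z is its axis. May be absent.
- tester: the fixed leak-test block, 150 mm (its x, away from the robot) by 240 mm (its y) by 50 mm high: bright steel plate with a row of four round pockets along its near side, black deck with three coloured keys along its far side. Origin: centre of its underside. It may stand turned.
- pocket0 (a point): pocket 0 of the test block: centre of the mouth of a round pocket 37 mm across and 7 mm deep, flush with the plate's top 50 mm above the bench (pockets 52 mm apart along the block's y); a capsule in it stands 13 mm proud, its centre 3 mm above the mouth
- pocket1 (a point): pocket 1 of the test block: centre of the mouth of a round pocket 37 mm across and 7 mm deep, flush with the plate's top 50 mm above the bench (pockets 52 mm apart along the block's y); a capsule in it stands 13 mm proud, its centre 3 mm above the mouth
- pocket2 (a point): pocket 2 of the test block: centre of the mouth of a round pocket 37 mm across and 7 mm deep, flush with the plate's top 50 mm above the bench (pockets 52 mm apart along the block's y); a capsule in it stands 13 mm proud, its centre 3 mm above the mouth
- pocket3 (a point): pocket 3 of the test block: centre of the mouth of a round pocket 37 mm across and 7 mm deep, flush with the plate's top 50 mm above the bench (pockets 52 mm apart along the block's y); a capsule in it stands 13 mm proud, its centre 3 mm above the mouth
- key_blue (a joint): the blue push key: a blue round cap 30 mm across on a grey housing on the black rear deck of the test block. Value: how far it is pressed, 0 (up) to 0.006 m (fully down, about 4 N); it springs back. The three colours may stand in any order.
- key_yellow (a joint): the yellow push key: a yellow round cap 30 mm across on a grey housing on the black rear deck of the test block. Value: how far it is pressed, 0 (up) to 0.006 m (fully down, about 4 N); it springs back. The three colours may stand in any order.
- key_red (a joint): the red push key: a red round cap 30 mm across on a grey housing on the black rear deck of the test block. Value: how far it is pressed, 0 (up) to 0.006 m (fully down, about 4 N); it springs back. The three colours may stand in any order.
- key_blue_top (a point): centre of the top of the blue key's cap; it moves down with the key
- key_yellow_top (a point): centre of the top of the yellow key's cap; it moves down with the key
- key_red_top (a point): centre of the top of the red key's cap; it moves down with the key
- pump_lever (a joint): the lever of the blue hand pump. Value: 0 at rest (lever rising 0.60 rad, 34 degrees, above level) to 0.85 rad at the bottom stop (0.25 rad below level). A spring pushes it back up to 0 when it is let go; at the red grip it takes about 3 N at the top and 10 N at the bottom. A stroke is from rest to the bottom stop and back to rest.
- lever_grip (a point): middle of the red round grip (30 mm thick, 95 mm long) at the end of the pump lever, on its axis, 155 mm from the pivot; the lever reaches out from the pivot to the pump's -x side, and the grip swings in the pump's upright x-z plane. It can be pushed down from above.
- lever_pivot (a point): the lever's pivot, a level pin along the pump's y, 120 mm above the bench, 35 mm from the pump's centre on its +x side
- pump: the fixed blue hand pump: foot plate 150 mm (x) by 90 mm (y), plunger cylinder, and a post with the lever's fork, 135 mm high; a gauge 48 mm across stands beside the post on the +y side, top 82 mm up. Origin: centre of its underside. It may stand turned.
- dish: round steel parts dish, loose, 240 g: rim 112 mm across and 29 mm high, flat inner floor 82 mm across and 13 mm above the bench (the small screws in it belong to it). Origin: centre of its underside.
- sand_block: bystander, not to be moved: black sanding block, 42x70x30 mm, lying on the bench. Origin: centre of its underside.
Not all that is in view belongs to the job. There is more than one size of the dish; the job needs the larger.

How it is judged:
On the way, in this order (a step that is already met when the one before it is completed fails the run):
1. every capsule lies in a pocket of its own, let go ((horizontal distance between capsule_a and pocket0 below 0.007 m or horizontal distance between capsule_a and pocket1 below 0.007 m or horizontal distance between capsule_a and pocket2 below 0.007 m or horizontal distance between capsule_a and pocket3 below 0.007 m) and height (world z) of each of capsule_a, capsule_b, capsule_c, capsule_d below 0.0575 m and contact force between each of capsule_a, capsule_b, capsule_c, capsule_d and the fingers below 0.5 N and linear speed of each of capsule_a, capsule_b, capsule_c, capsule_d below 0.03 m/s and (horizontal distance between capsule_b and pocket0 below 0.007 m or horizontal distance between capsule_b and pocket1 below 0.007 m or horizontal distance between capsule_b and pocket2 below 0.007 m or horizontal distance between capsule_b and pocket3 below 0.007 m) and (horizontal distance between capsule_c and pocket0 below 0.007 m or horizontal distance between capsule_c and pocket1 below 0.007 m or horizontal distance between capsule_c and pocket2 below 0.007 m or horizontal distance between capsule_c and pocket3 below 0.007 m) and (horizontal distance between capsule_d and pocket0 below 0.007 m or horizontal distance between capsule_d and pocket1 below 0.007 m or horizontal distance between capsule_d and pocket2 below 0.007 m or horizontal distance between capsule_d and pocket3 below 0.007 m)), for 0.2 s.
2. the blue key is pressed, the capsules in their pockets (value of joint key_blue above 0.0042 m and (horizontal distance between capsule_a and pocket0 below 0.007 m or horizontal distance between capsule_a and pocket1 below 0.007 m or horizontal distance between capsule_a and pocket2 below 0.007 m or horizontal distance between capsule_a and pocket3 below 0.007 m) and height (world z) of each of capsule_a, capsule_b, capsule_c, capsule_d below 0.0575 m and (horizontal distance between capsule_b and pocket0 below 0.007 m or horizontal distance between capsule_b and pocket1 below 0.007 m or horizontal distance between capsule_b and pocket2 below 0.007 m or horizontal distance between capsule_b and pocket3 below 0.007 m) and (horizontal distance between capsule_c and pocket0 below 0.007 m or horizontal distance between capsule_c and pocket1 below 0.007 m or horizontal distance between capsule_c and pocket2 below 0.007 m or horizontal distance between capsule_c and pocket3 below 0.007 m) and (horizontal distance between capsule_d and pocket0 below 0.007 m or horizontal distance between capsule_d and pocket1 below 0.007 m or horizontal distance between capsule_d and pocket2 below 0.007 m or horizontal distance between capsule_d and pocket3 below 0.007 m)), for 0.05 s.
3. first stroke: the pump lever is all the way down, the capsules in their pockets (value of joint pump_lever above 0.72 rad and (horizontal distance between capsule_a and pocket0 below 0.007 m or horizontal distance between capsule_a and pocket1 below 0.007 m or horizontal distance between capsule_a and pocket2 below 0.007 m or horizontal distance between capsule_a and pocket3 below 0.007 m) and height (world z) of each of capsule_a, capsule_b, capsule_c, capsule_d below 0.0575 m and (horizontal distance between capsule_b and pocket0 below 0.007 m or horizontal distance between capsule_b and pocket1 below 0.007 m or horizontal distance between capsule_b and pocket2 below 0.007 m or horizontal distance between capsule_b and pocket3 below 0.007 m) and (horizontal distance between capsule_c and pocket0 below 0.007 m or horizontal distance between capsule_c and pocket1 below 0.007 m or horizontal distance between capsule_c and pocket2 below 0.007 m or horizontal distance between capsule_c and pocket3 below 0.007 m) and (horizontal distance between capsule_d and pocket0 below 0.007 m or horizontal distance between capsule_d and pocket1 below 0.007 m or horizontal distance between capsule_d and pocket2 below 0.007 m or horizontal distance between capsule_d and pocket3 below 0.007 m)), for 0.05 s.
4. first stroke: the lever is back up at its rest (value of joint pump_lever below 0.1 rad), for 0.05 s.
5. second stroke: the pump lever is all the way down, the capsules in their pockets (all of step 3), for 0.05 s.
6. second stroke: the lever is back up at its rest (value of joint pump_lever below 0.1 rad), for 0.05 s.
7. third stroke: the pump lever is all the way down, the capsules in their pockets (all of step 5), for 0.05 s.
8. third stroke: the lever is back up at its rest (value of joint pump_lever below 0.1 rad), for 0.05 s.
9. the yellow key is pressed, the capsules in their pockets (value of joint key_yellow above 0.0042 m and (horizontal distance between capsule_a and pocket0 below 0.007 m or horizontal distance between capsule_a and pocket1 below 0.007 m or horizontal distance between capsule_a and pocket2 below 0.007 m or horizontal distance between capsule_a and pocket3 below 0.007 m) and height (world z) of each of capsule_a, capsule_b, capsule_c, capsule_d below 0.0575 m and (horizontal distance between capsule_b and pocket0 below 0.007 m or horizontal distance between capsule_b and pocket1 below 0.007 m or horizontal distance between capsule_b and pocket2 below 0.007 m or horizontal distance between capsule_b and pocket3 below 0.007 m) and (horizontal distance between capsule_c and pocket0 below 0.007 m or horizontal distance between capsule_c and pocket1 below 0.007 m or horizontal distance between capsule_c and pocket2 below 0.007 m or horizontal distance between capsule_c and pocket3 below 0.007 m) and (horizontal distance between capsule_d and pocket0 below 0.007 m or horizontal distance between capsule_d and pocket1 below 0.007 m or horizontal distance between capsule_d and pocket2 below 0.007 m or horizontal distance between capsule_d and pocket3 below 0.007 m)), for 0.05 s.
10. the red key is pressed after the yellow one, the capsules in their pockets (value of joint key_red above 0.0042 m and (horizontal distance between capsule_a and pocket0 below 0.007 m or horizontal distance between capsule_a and pocket1 below 0.007 m or horizontal distance between capsule_a and pocket2 below 0.007 m or horizontal distance between capsule_a and pocket3 below 0.007 m) and height (world z) of each of capsule_a, capsule_b, capsule_c, capsule_d below 0.0575 m and (horizontal distance between capsule_b and pocket0 below 0.007 m or horizontal distance between capsule_b and pocket1 below 0.007 m or horizontal distance between capsule_b and pocket2 below 0.007 m or horizontal distance between capsule_b and pocket3 below 0.007 m) and (horizontal distance between capsule_c and pocket0 below 0.007 m or horizontal distance between capsule_c and pocket1 below 0.007 m or horizontal distance between capsule_c and pocket2 below 0.007 m or horizontal distance between capsule_c and pocket3 below 0.007 m) and (horizontal distance between capsule_d and pocket0 below 0.007 m or horizontal distance between capsule_d and pocket1 below 0.007 m or horizontal distance between capsule_d and pocket2 below 0.007 m or horizontal distance between capsule_d and pocket3 below 0.007 m)), for 0.05 s.
At the end, for the whole second after the job is handed in: Every capsule present lies at rest in the dish (centre within 48 mm of the dish's axis and 15 to 65 mm above its underside); the dish stands upright on the bench (within 0.2 rad); the pump lever is up at rest (below 0.10 rad) and all three keys are up (horizontal distance between each of capsule_a, capsule_b, capsule_c, capsule_d and dish below 0.048 m and z of capsule_a in the frame of dish between 0.015 and 0.065 m and linear speed of each of capsule_a, capsule_b, capsule_c, capsule_d below 0.03 m/s and z of capsule_b in the frame of dish between 0.015 and 0.065 m and z of capsule_c in the frame of dish between 0.015 and 0.065 m and z of capsule_d in the frame of dish between 0.015 and 0.065 m and value of joint pump_lever below 0.1 rad and angle between dish's own z axis and vertical below 0.2 rad and height (world z) of dish below 0.03 m and value of joint each of key_blue, key_yellow, key_red below 0.002 m); the robot touches nothing.
It fails at once if two keys are pressed at once (value of joint each of key_blue, key_yellow above 0.003 m or value of joint each of key_blue, key_red above 0.003 m or value of joint each of key_yellow, key_red above 0.003 m).
It fails at once if the sanding block is moved more than 40 mm (distance of sand_block from where it was at the start of the episode above 0.04 m).
Of capsule_a, capsule_b, capsule_c, capsule_d only 2 to 4 are there at a start; the rules pass over those that are not, and their reading is None.
At some moment in a run one of capsule_a, capsule_b, capsule_c, capsule_d, dish may be knocked a few centimetres aside while the robot is not near it.
Once in a run the grip may slacken for a moment while it holds something.
It also fails if it takes over 210 s, if anything falls off the work surface, if the arm or the gripper's body presses on something with over 40 N, if the wrist force passes 120 N, or if a joint passes its speed limit or range.

## Robot

A 7-joint arm with a two-finger parallel gripper is mounted at the origin on a cart in front of the work surface, level with it; the furniture and walls round the work are solid. World frame = base frame: x ahead of the robot, y to its left, z up, the work surface at z = 0. Lengths are in m, angles in rad, forces in N, time in s.
With the tool pointing down it reaches from about 0.4 to 0.875 m from the base axis. Payload 19.3 kg.
Tool frame: the origin (TCP) lies at the very end of the fingers, on their centre line; the grasp point (between the pads) lies bot.tcp_to_grasp behind it (bot.tcp_to_grasp is the distance from the TCP to the grasp point, in m); z points along the fingers, y is the direction in which the jaws open and shut (so a half turn about z gives the same grasp; the last joint's range is limited). The gripper opens to 85 mm and grips with 20 to 120 N. Pads are 22 mm wide; open, the fingers measure 114 mm over their backs; the gripper's body (76 mm by 85 mm) begins 54 mm behind the grasp point. The pads swing forward as they close: fully open they stand 13 mm farther back than shut.
Start: joints at [1.241, 0.521, -0.036, 1.599, 0.021, 1.021, -0.113], TCP at [0.161, -0.604, 0.231] pointing down, gripper open.
Joint ranges: [-2.91, 2.91], [-0.3, 2.13], [-1.5, 1.42], [0.17, 2.43], [-1.26, 4.41], [0.16, 1.93], [-2.52, 2.52]. Speed limits (rad/s): [1.89, 1.89, 2.39, 2.39, 3.01, 3.01, 3.01].

## Interface

Orientations are given as [roll, pitch, yaw] about the fixed x, y, z axes, in that order (R = Rz(yaw) Ry(pitch) Rx(roll)).
In Python, from workcell import bot gives the robot as it stands.
- The arm moves only by the tool servo_tool, never from a script. Its argument "targets" is a list of rows, each a list of 2 entries, a list of its own where there are three numbers: the shift along the tool's x, y, z in units of 0.05 m (1.0 is 0.05 m), then the turn about the tool's z in units of 5 degrees (1.0 is 5 degrees). A call has 1 to 12 rows; each row shifts and turns the commanded pose from where the row before left it, along the tool's axes as they then stand; what a row does not reach is not made up. A row lasts 1/8 s, in which the tool goes at most 62.5 mm and 10.7 degrees, less where a joint would pass 70% of its speed; a pose out of reach is approached as far as the arm can. A call with a number of a shift or a turn outside -1 to 1 is refused whole. A call with a gripper value outside its range is refused whole. "gripper" is the opening, from -1 (shut) to 1 (fully open), so that 0 is half open, set as the call begins (left out, the last holds). The fingers move at their own pace and stop on an object; "newtons" is the grip in N (left out, the last holds). Time passes only in rows, so rows that do not move let the fingers close. It gives the time, the measured TCP pose, the force and the opening at its end, in the units of the state.
- bot.observe(): the state, without advancing time (a new reading comes with each control period).
- bot.grab_frame(name): name is "scene" or "top"; returns the picture (384x512x3 uint8, blue, green, red); there is no depth.
- bot.get_calibration(name): a dict with "fx", "fy", "cx", "cy" (pixels), "pose" (4x4, takes a point from camera to world coordinates). Camera axes: x right, y up, looking along -z (the intrinsics and any distortion apply to the point x, -y, -z); pixel columns grow to the right and rows downward; lengths in m; the calibration is good to about 2 mm. A picture is of the moment at which its call begins. get_calibration takes no time and is no camera call.
- bot.job_done(): hands the job in, once; it reports no verdict.
The state is a dict: "clock": time; "qpos": joint angles; "qd": joint speeds; "joint_efforts": joint torques, N m; "position": TCP position; "tool_rot": TCP orientation; "force": force on the tool from outside, world axes, zero at the start; "moment": the same for the moment, N m; "grip_width": finger opening in m.
Only numpy, scipy, OpenCV 4.12 (cv2) and the standard library are available. Lean on these libraries where they do the work, as an engineer would, in place of code of your own. Each camera call takes 0.05 s, during which the arm holds its last target.

## Working session

There is one attempt and no reset: what is moved stays moved. The work goes in short steps, Python scripts to look and compute and a tool call to move; the robot and the scene stay as the last step left them, time stands still between calls to the robot, and variables do not carry over. Pictures are saved under pics/ and viewed, and the job is handed in when it is done.

Besides the shell and the picture viewer there is one more tool, called after "Call:" as name(argument=value, ...) on one line, values as JSON. servo_tool: Moves the arm, as the interface text tells. Its arguments: {"type":"object","properties":{"targets":{"type":"array","items":{"type":"array"}},"gripper":{"type":"number"},"newtons":{"type":"number"}},"required":["targets"]}

```bash
ls; mkdir -p pics; python3 - <<'E'
from workcell import bot
import cv2
print(bot.observe(), bot.tcp_to_grasp)
for n in ("scene","top"):
    c=bot.get_calibration(n); print(n,c)
    cv2.imwrite(f"pics/{n}0.png",bot.grab_frame(n))
E
```

```text
pics
{'clock': 0.0, 'qpos': array([ 1.24080418,  0.52201094, -0.03634646,  1.59999655,  0.02119586,
        1.02113022, -0.11279974]), 'qd': array([-0.00167074,  0.00038757, -0.00177027, -0.00022546,  0.00118871,
        0.00062564, -0.0006652 ]), 'joint_efforts': array([-2.40041576e-03, -9.27094316e+01,  1.97833791e+00, -3.69928086e+01,
        1.78036827e-02,  8.06509954e-03,  6.22980383e-05]), 'position': array([ 0.16043653, -0.60370062,  0.23073154]), 'tool_rot': array([-3.14043460e+00,  7.10400498e-05,  2.59796628e-01]), 'force': array([-0.46776203,  0.20021026,  0.33397921]), 'moment': array([-0.01450905,  0.00531638,  0.05345967]), 'grip_width': 0.08534472406287864} 0.0187
scene {'fx': 363.3484785469555, 'fy': 363.3484785469555, 'cx': 259.8226122588613, 'cy': 189.13142125623412, 'pose': array([[-0.91008142,  0.27772705, -0.3076028 ,  0.17341721],
       [-0.4143834 , -0.62088652,  0.66542192,  0.70902175],
       [-0.00618076,  0.73305363,  0.68014276,  0.87102946],
       [ 0.        ,  0.        ,  0.        ,  1.        ]])}
top {'fx': 470.97572462492406, 'fy': 470.97572462492406, 'cx': 253.18716035057685, 'cy': 189.6243625323712, 'pose': array([[-0.0998274 ,  0.97126771, -0.21604057,  0.2483056 ],
       [-0.99500367, -0.0977677 ,  0.02022778,  0.00721842],
       [-0.0014752 ,  0.21698045,  0.97617484,  1.44797351],
       [ 0.        ,  0.        ,  0.        ,  1.        ]])}
```

View pics/scene0.png

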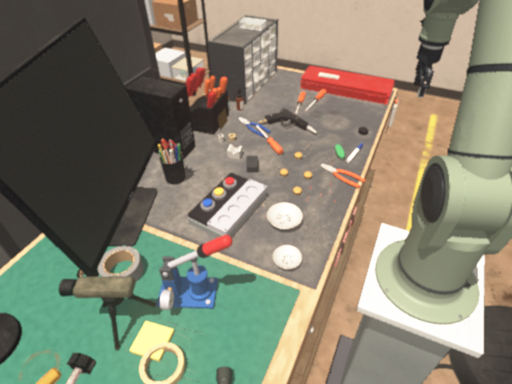

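View pics/top0.png

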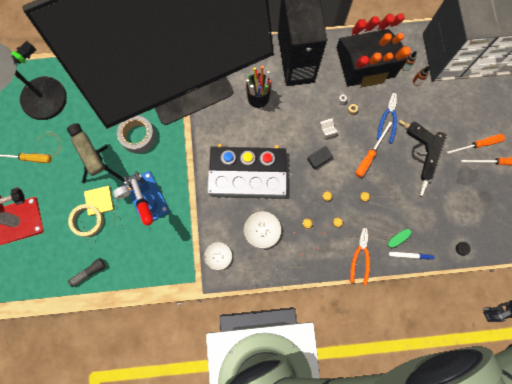

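```bash
cat > h.py <<'E'
import numpy as np, cv2
from workcell import bot
def ray(n,u,v):
    c=bot.get_calibration(n); P=c["pose"]
    d=np.array([(u-c["cx"])/c["fx"],-(v-c["cy"])/c["fy"],-1.0])
    return P[:3,3],P[:3,:3]@d
def w(n,u,v,z):
    o,d=ray(n,u,v); return o+d*(z-o[2])/d[2]
def px(n,p):
    c=bot.get_calibration(n);P=c["pose"]; q=P[:3,:3].T@(np.asarray(p,float)-P[:3,3])
    return np.array([c["cx"]+c["fx"]*q[0]/-q[2], c["cy"]-c["fy"]*q[1]/-q[2]])
def tri(uv1,uv2):
    o1,d1=ray("top",*uv1);o2,d2=ray("scene",*uv2)
    A=np.stack([d1,-d2],1);s=np.linalg.lstsq(A,o2-o1,rcond=None)[0]
    a=o1+d1*s[0];b=o2+d2*s[1];return (a+b)/2,np.linalg.norm(a-b)
def crop(img,x0,y0,x1,y1,k,name):
    cv2.imwrite("pics/"+name,cv2.resize(img[y0:y1,x0:x1],None,fx=k,fy=k,interpolation=cv2.INTER_CUBIC))
E
python3 - <<'E'
from h import *
t=cv2.imread("pics/top0.png");s=cv2.imread("pics/scene0.png")
crop(t,195,135,395,285,4,"t0a.png")
crop(t,60,110,260,260,4,"t0b.png")
crop(s,150,110,350,260,4,"s0a.png")
crop(s,130,200,330,320,4,"s0b.png")
hsv=cv2.cvtColor(t,cv2.COLOR_BGR2HSV)
m=cv2.inRange(hsv,(12,90,90),(32,255,255))
n,l,st,c=cv2.connectedComponentsWithStats(m)
for i in range(1,n):
    if 20<st[i,4]<250 and c[i][0]>195: print(c[i],st[i],w("top",*c[i],0.012))
E
```

```text
[387.26086957  36.26086957] [384  34   7   6  23] [ 1.04701324 -0.52427576  0.012     ]
[255.05882353  77.21568627] [253  67   5  23  51] [ 0.94339708 -0.06659452  0.012     ]
[352.64935065 108.53246753] [348 104  10  10  77] [ 0.80211292 -0.37074689  0.012     ]
[404.34883721 123.86046512] [399 120  11   8  43] [ 0.73329342 -0.52876587  0.012     ]
[490.13445378 139.95798319] [477 134  26  12 119] [ 0.65205172 -0.79220508  0.012     ]
[365.21290323 162.32258065] [357 150  18  25 155] [ 0.61863813 -0.38392037  0.012     ]
[247.41463415 156.58536585] [243 152  10  10  82] [ 0.6747909  -0.01503379  0.012     ]
[506.5106383  160.59574468] [501 158  11   6  47] [ 0.57944953 -0.82944763  0.012     ]
[326.89655172 195.74712644] [322 191  11  11  87] [ 0.52368857 -0.24893641  0.012     ]
[364.44705882 196.36470588] [360 192  10  10  85] [ 0.51004183 -0.3649292   0.012     ]
[337.40697674 221.91860465] [333 217  10  11  86] [ 0.43892165 -0.27010736  0.012     ]
[307.03296703 223.        ] [302 218  11  11  91] [ 0.44493711 -0.17675463  0.012     ]
```

View pics/t0a.png

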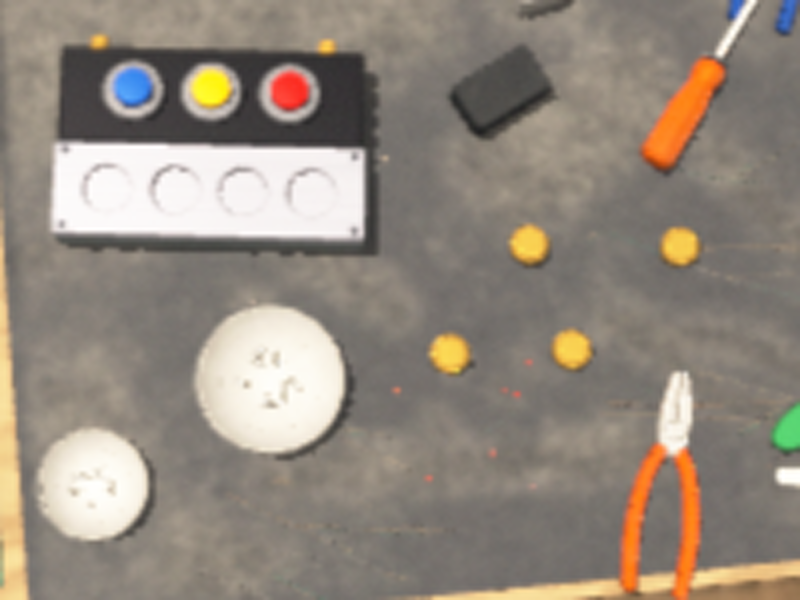

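View pics/t0b.png

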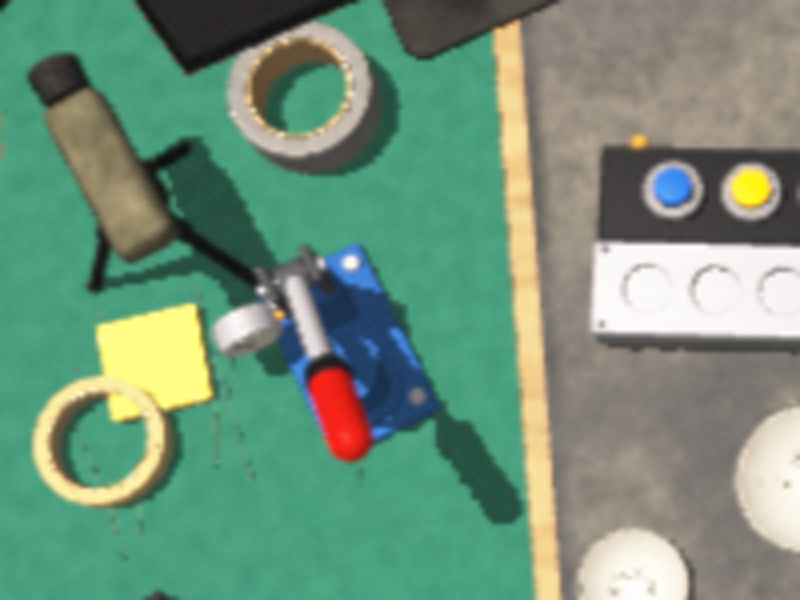

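View pics/s0a.png

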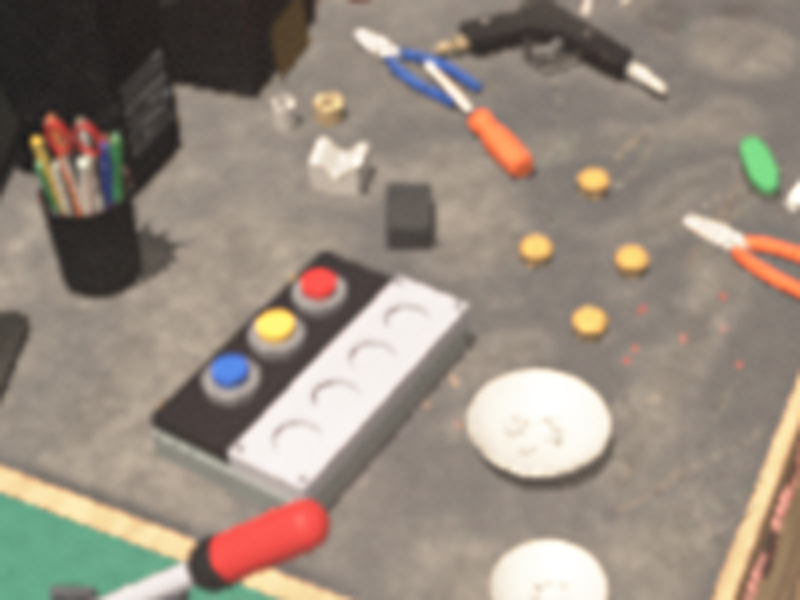

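View pics/s0b.png

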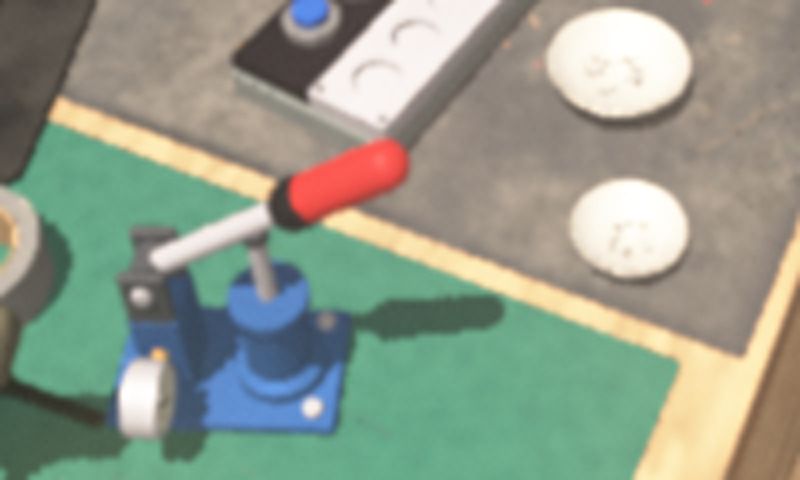

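```bash
python3 - <<'E'
from h import *
t=cv2.imread("pics/top0.png");s=cv2.imread("pics/scene0.png")
def T(x,y): return (195+(x+.5)/4-.5,135+(y+.5)/4-.5)
def S(x,y): return (150+(x+.5)/4-.5,110+(y+.5)/4-.5)
for n,pp,f in(("top",[(107,188),(175,190),(243,191),(311,192)],T),("scene",[(296,440),(336,397),(374,358),(408,322)],S)):
    for p in pp: print(n,"pocket",w(n,*f(*p),.05).round(4))
for n,pp,f in(("top",[(60,143),(362,150),(366,240),(52,233),(64,46),(362,52)],T),("scene",[(468,304),(302,492),(231,454),(400,277),(325,250),(155,418)],S)):
    for p in pp: print(n,"corner",w(n,*f(*p),.05).round(4))
K={}
for name,lo,hi in(("blue",(100,130,90),(125,255,255)),("yellow",(25,120,120),(34,255,255)),("red",(172,150,90),(180,255,255))):
    for n,im in(("top",t),("scene",s)):
        h=cv2.cvtColor(im,cv2.COLOR_BGR2HSV)
        m=cv2.inRange(h,lo,hi)
        if name=="red": m|=cv2.inRange(h,(0,150,90),(4,255,255))
        k,l,st,c=cv2.connectedComponentsWithStats(m)
        for i in range(1,k):
            x,y=c[i]
            ok = (205<x<290 and 145<y<170) if n=="top" else (190<x<250 and 165<y<215)
            if ok and st[i,4]>20: K[name,n]=c[i]; print(name,n,c[i],st[i])
    print(name,tri(K[name,"top"],K[name,"scene"]), w("top",*K[name,"top"],.068))
for n,im,R in(("top",t,(195,180,300,285)),("scene",s,(255,195,310,275))):
    h=cv2.cvtColor(im,cv2.COLOR_BGR2HSV)
    m=cv2.inRange(h,(0,0,140),(180,60,255))
    k,l,st,c=cv2.connectedComponentsWithStats(m)
    for i in range(1,k):
        x,y=c[i]
        if R[0]<x<R[2] and R[1]<y<R[3] and st[i,4]>200: print("dish",n,c[i],st[i],w(n,*c[i],.029), w(n,*c[i],.02))
# capsules in scene
h=cv2.cvtColor(s,cv2.COLOR_BGR2HSV)
m=cv2.inRange(h,(12,90,90),(32,255,255))
k,l,st,c=cv2.connectedComponentsWithStats(m)
for i in range(1,k):
    if 20<st[i,4]<250 and 270<c[i][0]<320 and 140<c[i][1]<200: print("cap",c[i],st[i],w("scene",*c[i],.012))
# lever grip: red
for n,im in(("top",t),("scene",s)):
    h=cv2.cvtColor(im,cv2.COLOR_BGR2HSV)
    m=cv2.inRange(h,(172,150,90),(180,255,255))|cv2.inRange(h,(0,150,90),(4,255,255))
    k,l,st,c=cv2.connectedComponentsWithStats(m)
    for i in range(1,k):
        if st[i,4]>60: print("red",n,c[i],st[i])
E
```

```text
top pocket [0.5923 0.0724 0.05  ]
top pocket [0.5855 0.0209 0.05  ]
top pocket [ 0.5796 -0.0307  0.05  ]
top pocket [ 0.5736 -0.0822  0.05  ]
scene pocket [0.5888 0.0752 0.05  ]
scene pocket [0.5821 0.0223 0.05  ]
scene pocket [ 0.5743 -0.0291  0.05  ]
scene pocket [ 0.5675 -0.0787  0.05  ]
top corner [0.6313 0.1052 0.05  ]
top corner [ 0.6026 -0.1247  0.05  ]
top corner [ 0.5322 -0.1196  0.05  ]
top corner [0.5615 0.1169 0.05  ]
top corner [0.7086 0.0959 0.05  ]
top corner [ 0.6806 -0.1336  0.05  ]
scene corner [ 0.5311 -0.1193  0.05  ]
scene corner [0.56   0.1189 0.05  ]
scene corner [0.6268 0.1079 0.05  ]
scene corner [ 0.5981 -0.127   0.05  ]
scene corner [ 0.6735 -0.1325  0.05  ]
scene corner [0.6996 0.0998 0.05  ]
blue top [227.828125 156.21875 ] [224 152   9   9  64]
blue scene [207.10869565 201.86956522] [204 199   8   7  46]
blue (array([0.66406029, 0.04477184, 0.06845465]), np.float64(0.0022444342815908084)) [0.66530642 0.0451575  0.068     ]
yellow top [247.11290323 156.40322581] [243 153   9   8  62]
yellow scene [218.37837838 190.67567568] [215 188   8   6  37]
yellow (a
[... 1195 characters left out ...]
 174.45283019] [304 171   8   8  53] [ 0.43662358 -0.27327513  0.012     ]
cap [297.0625  189.96875] [293 186   9   9  64] [ 0.44238918 -0.18021191  0.012     ]
red top [377.46346555  22.77035491] [352  14  52  20 479]
red top [362.46551724  60.73275862] [356  55  14  12 116]
red top [266.93939394 157.15151515] [263 153   9   9  66]
red top [ 21.16695205 221.43321918] [   0  197   43   48 1168]
red top [144.70638298 212.85106383] [137 202  16  23 235]
red scene [348.71606786  84.38822355] [ 301   66   93   38 2004]
red scene [194.29836066  80.76393443] [186  68  19  28 305]
red scene [210.61386139  98.8019802 ] [207  91   9  16 101]
red scene [216.53153153 244.3963964 ] [202 235  30  20 333]
```

```bash
python3 - <<'E'
from h import *
def T(x,y): return (195+(x+.5)/4-.5,135+(y+.5)/4-.5)
def S(x,y): return (150+(x+.5)/4-.5,110+(y+.5)/4-.5)
def Tb(x,y): return (60+(x+.5)/4-.5,110+(y+.5)/4-.5)
def Sb(x,y): return (130+(x+.5)/4-.5,200+(y+.5)/4-.5)
print("dish",w("top",*T(271,380),.029),w("scene",*S(539,420),.029))
print("grip red c",tri((144.7,212.85),(216.53,244.4)))
print("pivotish",tri(Tb(290,275),Sb(152,275)))
print("base end of red",tri(Tb(326,375),Sb(300,200)))
print("tip",tri(Tb(348,447),Sb(395,160)))
# foot plate corners z~0.01
for p in [(357,247),(437,405),(345,440),(280,290)]: print("foot",w("top",*Tb(*p),.01).round(4))
for p in [(350,316),(334,430),(120,420)]: print("footS",w("scene",*Sb(*p),.01).round(4))
E
```

```text
dish [ 0.43605314 -0.03748487  0.029     ] [ 0.43410369 -0.03852716  0.029     ]
grip red c (array([0.486383  , 0.27456881, 0.21197777]), np.float64(0.0028685064623111883))
pivotish (array([0.60881199, 0.32613383, 0.11407916]), np.float64(0.007317973571731981))
base end of red (array([0.51549086, 0.28654241, 0.19204391]), np.float64(0.006562261713515169))
tip (array([0.45894351, 0.26599068, 0.2334412 ]), np.float64(0.0034553836771768673))
foot [0.6582 0.2991 0.01  ]
foot [0.5256 0.244  0.01  ]
foot [0.5054 0.3163 0.01  ]
foot [0.6294 0.3611 0.01  ]
footS [0.52   0.2446 0.01  ]
footS [0.4872 0.3237 0.01  ]
footS [0.6177 0.3748 0.01  ]
```

Call:
servo_tool(targets=[[[1, 0, 0], 1], [[1, 0, 0], 1], [[0, 0, 0], 1], [[0, 0, 0], 1]], gripper=0.25, newtons=40)

```text
clock: 0.6
position: [0.2587, -0.5822, 0.2308]
tool_rot: [-3.141, 0.001, -0.091]
force: [-0.9, -0.6, -0.1]
grip_width: 0.0535
```

```bash
python3 - <<'E'
from h import *
print(bot.observe())
E
```

```text
{'clock': 0.6, 'qpos': array([ 1.03547032,  0.54240139,  0.03649153,  1.56795035, -0.02189426,
        1.03250913, -0.58387951]), 'qd': array([-0.10068827,  0.00231411,  0.17482561,  0.00849197, -0.10139946,
       -0.00663275, -0.60819088]), 'joint_efforts': array([-8.52832105e-01, -9.42339849e+01,  1.34553563e+00, -3.75303948e+01,
        2.37036142e-01,  1.05647743e-02,  1.97592594e+00]), 'position': array([ 0.25868632, -0.5821616 ,  0.23083439]), 'tool_rot': array([-3.14089385e+00,  5.16426874e-04, -9.10530825e-02]), 'force': array([-0.94008689, -0.64743336, -0.13168908]), 'moment': array([-0.00821635,  0.01799383,  0.03534076]), 'grip_width': 0.05346542835178893}
```

Call:
servo_tool(targets=[[[0, 0, 0], -1], [[0, 0, 0], -1], [[0, 0, 0], -1], [[0, 0, 0], -1], [[0, 0, 0], -1], [[0, 0, 0], -1], [[0, 0, 0], -1], [[0, 0, 0], -1], [[0, 0, 0], -1], [[0, 0, 0], -1], [[0, 0, 0], -1], [[0, 0, 0], -1]])

```text
clock: 2.1
position: [0.258, -0.5824, 0.2309]
tool_rot: [-3.141, -0.0, 0.961]
force: [-0.2, -0.1, -0.1]
grip_width: 0.0532
```

Call:
servo_tool(targets=[[[0, 0, 0], -1], [[0, 0, 0], -1], [[0, 0, 0], -1], [[0, 0, 0], -1], [[0, 0, 0], -1], [[0, 0, 0], -0.6], [[0, 0, 0], 0], [[0, 0, 0], 0]])

```text
clock: 3.1
position: [0.258, -0.5825, 0.2311]
tool_rot: [-3.141, -0.0, 1.445]
force: [-0.2, 0.3, 0.3]
grip_width: 0.0531
```

```bash
cat > plan.py <<'E'
import sys
from h import *
from scipy.spatial.transform import Rotation as R
def go(x,y,z):
    o=bot.observe(); r=R.from_euler("xyz",o["tool_rot"])
    d=r.inv().apply(np.array([x,y,z])-o["position"])/0.05
    print("now",o["position"].round(4),o["tool_rot"].round(3),"t",o["clock"],"w",round(o["grip_width"],4),"-> total units",d.round(2))
if __name__=="__main__": go(*map(float,sys.argv[1:4]))
E
python3 plan.py 0.509 -0.366 0.1; python3 -c "
from h import *
print(bot.observe()['qpos'])"
```

```text
now [ 0.258  -0.5825  0.2311] [-3.141 -0.     1.445] t 3.1 w 0.0531 -> total units [4.92 4.44 2.62]
[ 1.28046237  0.55794128 -0.33314132  1.55326861  0.19922869  1.06431982
  0.77167697]
```

Call:
servo_tool(targets=[[[0.49, 0.44, 0.2], 0], [[0.49, 0.44, 0.2], 0], [[0.49, 0.44, 0.2], 0], [[0.49, 0.44, 0.2], 0], [[0.49, 0.44, 0.2], 0], [[0.49, 0.44, 0.3], 0], [[0.49, 0.44, 0.3], 0], [[0.49, 0.44, 0.3], 0], [[0.5, 0.46, 0.3], 0], [[0.5, 0.46, 0.4], 0], [[0, 0, 0], 0], [[0, 0, 0], 0]])

```text
clock: 4.6
position: [0.5085, -0.3665, 0.1014]
tool_rot: [-3.141, 0.0, 1.446]
force: [-0.7, -1.0, 1.3]
grip_width: 0.0534
```

```bash
python3 plan.py 0.509 -0.366 0.003; python3 - <<'E'
from h import *
t=bot.grab_frame("top");s=bot.grab_frame("scene")
crop(t,300,130,430,260,4,"t1.png");crop(s,250,90,380,220,4,"s1.png")
p=bot.observe()["position"]
print(px("top",p),px("scene",p), "crop", (px("top",p)-[300,130])*4, (px("scene",p)-[250,90])*4)
E
```

```text
now [ 0.5085 -0.3665  0.1014] [-3.141  0.     1.446] t 4.6 w 0.0534 -> total units [0.01 0.01 1.97]
[372.31404537 190.65528004] [299.33385893 135.73135088] crop [289.25618148 242.62112018] [197.3354357  182.92540351]
```

View pics/t1.png

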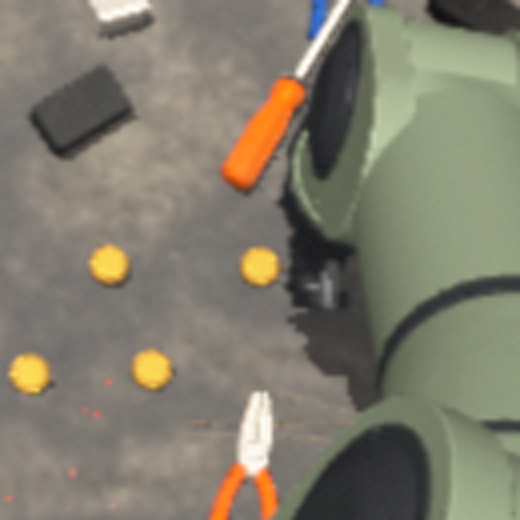

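View pics/s1.png

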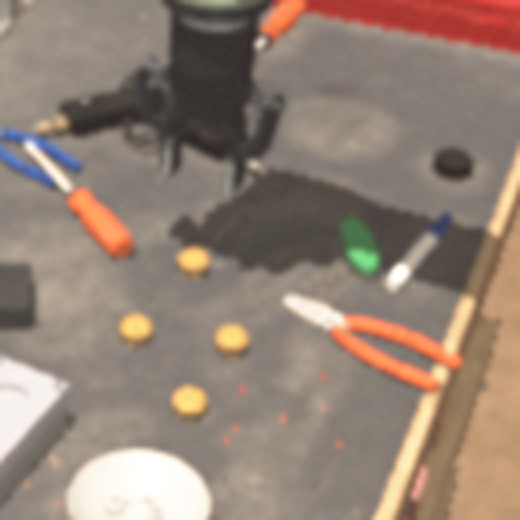

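Call:
servo_tool(targets=[[[0, 0, 0.4], 0], [[0, 0, 0.4], 0], [[0, 0, 0.4], 0], [[0, 0, 0.3], 0], [[0, 0, 0.2], 0], [[0, 0, 0.15], 0], [[0, 0, 0.08], 0], [[0, 0, 0], 0], [[0, 0, 0], 0]])

```text
clock: 5.82
position: [0.5091, -0.3662, 0.0052]
tool_rot: [3.141, 0.0, 1.446]
force: [0.1, 0.4, -0.5]
grip_width: 0.0533
```

Call:
servo_tool(targets=[[[0, 0, 0], 0], [[0, 0, 0], 0], [[0, 0, 0], 0], [[0, 0, 0], 0], [[0, 0, 0], 0], [[0, 0, 0], 0]], gripper=-1, newtons=40)

```text
clock: 6.58
position: [0.509, -0.3661, 0.0053]
tool_rot: [3.141, 0.0, 1.447]
force: [-1.9, 1.3, 5.9]
grip_width: 0.0275
```

```bash
python3 - <<'E'
from h import *
t=bot.grab_frame("top");s=bot.grab_frame("scene")
crop(t,300,130,430,260,4,"t2.png");crop(s,250,90,350,190,6,"s2.png")
E
```

```text
(no output)
```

View pics/s2.png

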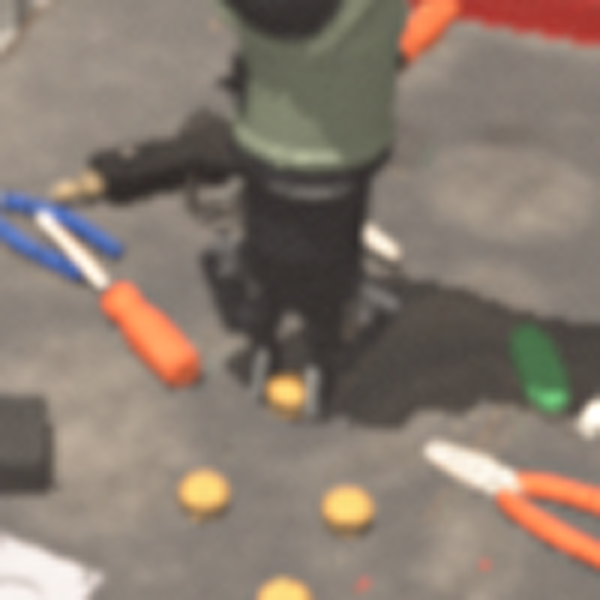

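Call:
servo_tool(targets=[[[0, 0, -0.1], 0], [[0, 0, -0.2], 0], [[0, 0, -0.4], 0], [[0, 0, -0.6], 0], [[0, 0, -0.6], 0], [[0, 0, -0.6], 0], [[0, 0, -0.3], 0], [[0, 0, 0], 0]])

```text
clock: 7.68
position: [0.5092, -0.3663, 0.146]
tool_rot: [3.14, 0.001, 1.446]
force: [0.7, 0.1, -1.6]
grip_width: 0.0279
```

```bash
python3 plan.py 0.5717 -0.0820 0.13; python3 - <<'E'
from h import *
t=bot.grab_frame("top");s=bot.grab_frame("scene")
crop(t,300,130,430,260,4,"t3.png");crop(s,250,70,350,170,6,"s3.png")
p=bot.observe()["position"]
print("crop", (px("scene",p)-[250,70])*6)
E
```

```text
now [ 0.5092 -0.3663  0.146 ] [3.140e+00 1.000e-03 1.446e+00] t 7.675 w 0.0279 -> total units [5.8  0.53 0.31]
crop [299.76438707 336.9762578 ]
```

View pics/s3.png

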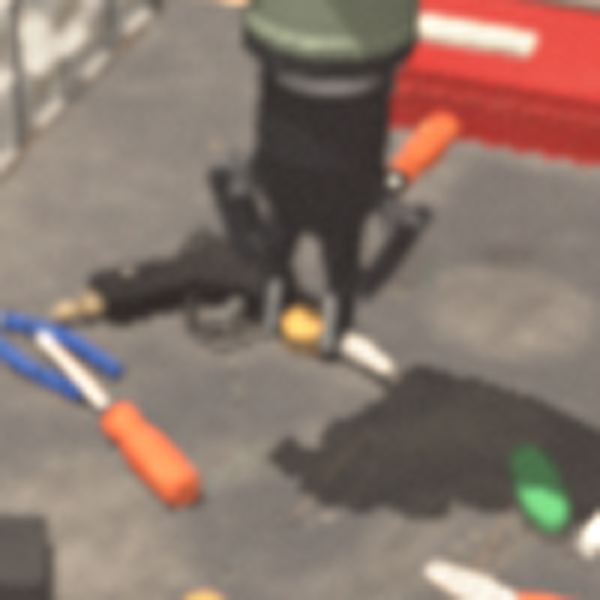

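Call:
servo_tool(targets=[[[0.3, 0.02, 0], 0], [[0.6, 0.05, 0], 0], [[0.8, 0.08, 0.05], 0], [[0.8, 0.08, 0.05], 0], [[0.8, 0.08, 0.05], 0], [[0.8, 0.08, 0.05], 0], [[0.8, 0.08, 0.05], 0], [[0.6, 0.06, 0.06], 0], [[0.3, 0, 0], 0], [[0, 0, 0], 0], [[0, 0, 0], 0]])

```text
clock: 9.15
position: [0.5708, -0.0828, 0.1292]
tool_rot: [-3.141, 0.001, 1.445]
force: [-0.8, 0.3, -1.6]
grip_width: 0.028
```

```bash
python3 plan.py 0.5717 -0.0820 0.053; python3 - <<'E'
from h import *
t=bot.grab_frame("top");s=bot.grab_frame("scene")
crop(t,195,135,345,285,4,"t4.png");crop(s,170,100,290,220,5,"s4.png")
E
```

```text
now [ 0.5708 -0.0828  0.1292] [-3.141e+00  1.000e-03  1.445e+00] t 9.15 w 0.028 -> total units [0.02 0.02 1.52]
```

View pics/s4.png

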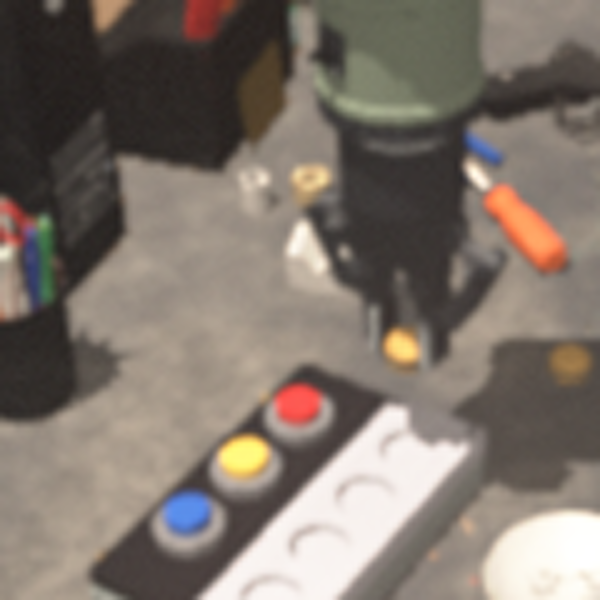

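View pics/t4.png

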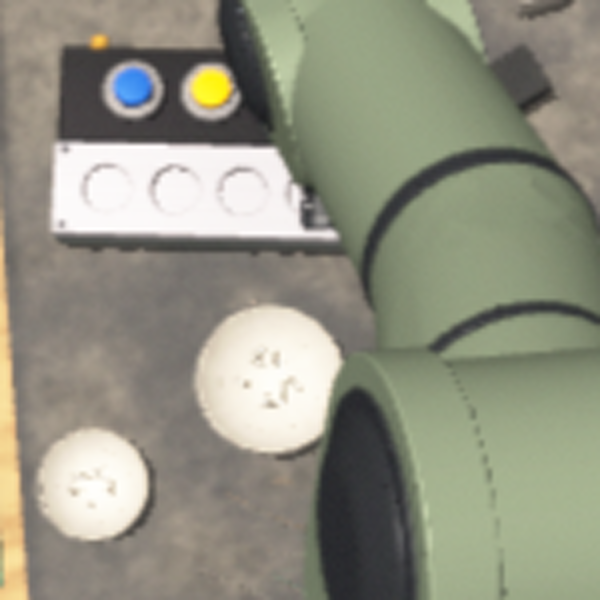

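Call:
servo_tool(targets=[[[0.02, 0.02, 0.3], 0], [[0, 0, 0.3], 0], [[0, 0, 0.3], 0], [[0, 0, 0.2], 0], [[0, 0, 0.15], 0], [[0, 0, 0.1], 0], [[0, 0, 0.1], 0], [[0, 0, 0.07], 0], [[0, 0, 0], 0], [[0, 0, 0], 0]])

```text
clock: 10.5
position: [0.5724, -0.0807, 0.0535]
tool_rot: [3.141, -0.0, 1.447]
force: [0.7, -0.4, 1.0]
grip_width: 0.0279
```

```bash
python3 plan.py 0.5717 -0.0820 0.053; python3 - <<'E'
from h import *
s=bot.grab_frame("scene")
crop(s,200,130,290,220,7,"s5.png")
E
```

```text
now [ 0.5724 -0.0807  0.0535] [ 3.141 -0.     1.447] t 10.5 w 0.0279 -> total units [-0.03 -0.01  0.01]
```

View pics/s5.png

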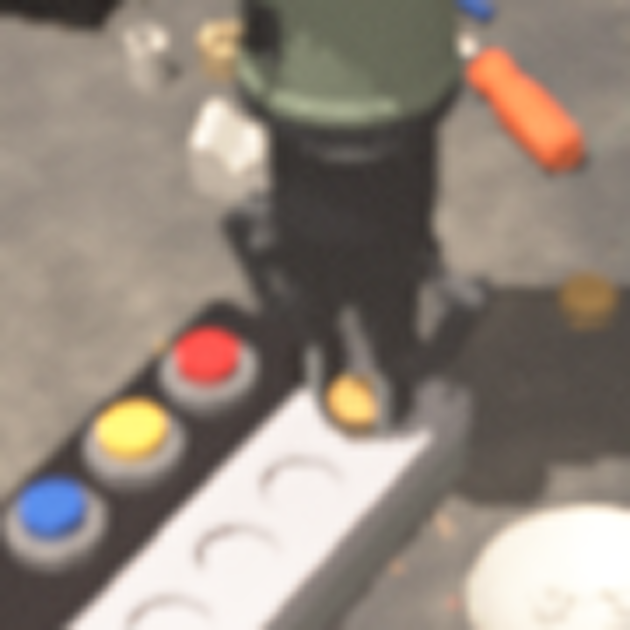

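Call:
servo_tool(targets=[[[0, 0, 0], 0], [[0, 0, 0], 0], [[0, 0, 0], 0], [[0, 0, -0.2], 0], [[0, 0, -0.4], 0], [[0, 0, -0.6], 0], [[0, 0, -0.6], 0], [[-0.3, 0, 0], 0], [[-0.5, 0, 0], 0], [[-0.5, 0, 0], 0], [[-0.5, 0, 0], 0], [[0, 0, 0], 0]], gripper=0.25)

```text
clock: 12.05
position: [0.5601, -0.1726, 0.1429]
tool_rot: [-3.141, 0.001, 1.443]
force: [0.2, -0.3, 0.5]
grip_width: 0.0532
```

```bash
cat > look.py <<'E'
import sys
from h import *
tag=sys.argv[1]
t=bot.grab_frame("top");s=bot.grab_frame("scene")
cv2.imwrite(f"pics/T{tag}.png",t);cv2.imwrite(f"pics/S{tag}.png",s)
crop(t,195,135,395,285,4,f"t{tag}.png");crop(s,150,110,350,260,4,f"s{tag}.png")
for n,im in(("top",t),("scene",s)):
    h=cv2.cvtColor(im,cv2.COLOR_BGR2HSV)
    m=cv2.inRange(h,(12,90,80),(25,255,255))
    k,l,st,c=cv2.connectedComponentsWithStats(m)
    for i in range(1,k):
        x,y=c[i]
        if 20<st[i,4]<250:
            p=w(n,x,y,.012); q=w(n,x,y,.06)
            if .3<p[0]<.72 and -.6<p[1]<.25: print(n,c[i].round(1),st[i,2:],"bench",p[:2].round(4),"pocket",q[:2].round(4))
E
python3 look.py 6; python3 plan.py 0.523 -0.250 0.1
```

```text
top [368.1 158.3] [13 18 98] bench [ 0.6308 -0.3949] pocket [ 0.618  -0.3814]
top [248.8 157. ] [10 10 21] bench [ 0.673  -0.0192] pocket [ 0.6588 -0.0183]
top [271.5 182.4] [10 10 75] bench [ 0.5833 -0.0819] pocket [ 0.5721 -0.0789]
top [307. 223.] [11 11 91] bench [ 0.4449 -0.1768] pocket [ 0.4384 -0.1706]
scene [283.5 172.2] [ 8  8 54] bench [ 0.5206 -0.2498] pocket [ 0.5012 -0.1963]
scene [307.5 174.6] [ 8  8 51] bench [ 0.4361 -0.2728] pocket [ 0.4214 -0.2179]
scene [251.  188.2] [ 9  7 46] bench [ 0.592 -0.123] pocket [ 0.5686 -0.0765]
scene [218.7 190.5] [10 10 48] bench [ 0.6892 -0.0671] pocket [ 0.6604 -0.0237]
scene [297.1 189.9] [ 9  9 63] bench [ 0.4424 -0.1805] pocket [ 0.4274 -0.1308]
scene [286.6 280.5] [ 9  6 21] bench [0.3429 0.1728] pocket [0.3335 0.2027]
now [ 0.5608 -0.17    0.143 ] [-3.141 -0.     1.446] t 12.15 w 0.0533 -> total units [-1.68 -0.55  0.86]
```

View pics/s6.png

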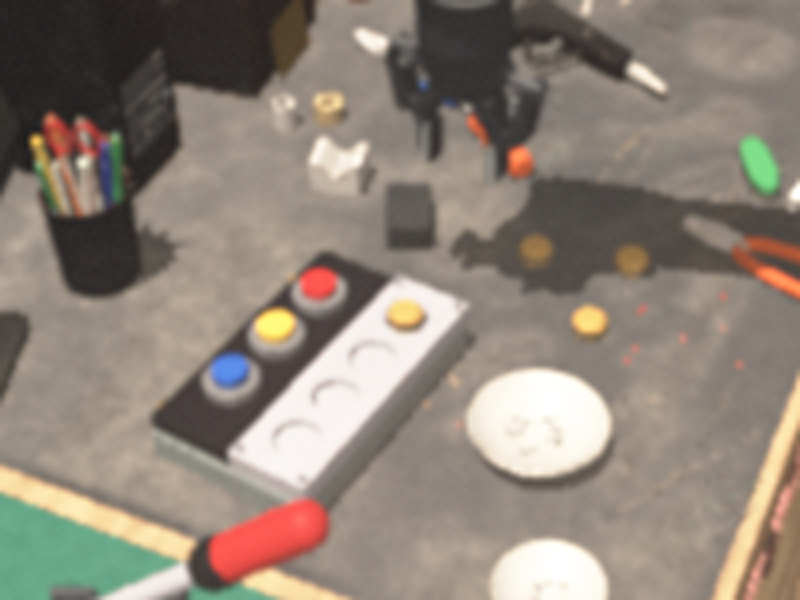

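Call:
servo_tool(targets=[[[-0.3, -0.1, 0.1], 0], [[-0.4, -0.15, 0.3], 0], [[-0.5, -0.15, 0.5], 0], [[-0.3, -0.1, 0.5], 0], [[-0.18, -0.05, 0.4], 0], [[0, 0, 0.4], 0], [[0, 0, 0.3], 0], [[0, 0, 0.16], 0], [[0, 0, 0.1], 0], [[0, 0, 0], 0], [[0, 0, 0], 0]])

```text
clock: 13.52
position: [0.5237, -0.25, 0.0058]
tool_rot: [3.141, 0.0, 1.447]
force: [-0.6, 0.5, 0.0]
grip_width: 0.0533
```

```bash
python3 plan.py 0.522 -0.2495 0.0055
```

```text
now [ 0.5237 -0.25    0.0058] [3.141 0.    1.447] t 13.525 w 0.0533 -> total units [ 0.   -0.03  0.01]
```

Call:
servo_tool(targets=[[[0, -0.02, 0], 0], [[0, 0, 0], 0], [[0, 0, 0], 0], [[0, 0, 0], 0], [[0, 0, 0], 0], [[0, 0, -0.2], 0], [[0, 0, -0.4], 0], [[0, 0, -0.6], 0], [[0, 0, -0.6], 0], [[0, 0, -0.5], 0], [[0, 0, -0.2], 0], [[0, 0, 0], 0]], gripper=-1)

```text
clock: 15.02
position: [0.5225, -0.25, 0.131]
tool_rot: [3.141, 0.0, 1.446]
force: [-0.9, 0.5, -0.6]
grip_width: 0.0279
```

```bash
python3 plan.py 0.577 -0.0285 0.13
```

```text
now [ 0.5225 -0.25    0.131 ] [3.141 0.    1.446] t 15.025 w 0.0279 -> total units [4.53 0.53 0.02]
```

Call:
servo_tool(targets=[[[0.3, 0.03, 0], 0], [[0.6, 0.07, 0], 0], [[0.75, 0.09, 0], 0], [[0.75, 0.09, 0], 0], [[0.75, 0.09, 0], 0], [[0.75, 0.09, 0], 0], [[0.45, 0.05, 0], 0], [[0.18, 0.02, 0.1], 0], [[0, 0, 0.2], 0], [[0, 0, 0.2], 0], [[0, 0, 0], 0], [[0, 0, 0], 0]])

```text
clock: 16.52
position: [0.5767, -0.0288, 0.1053]
tool_rot: [-3.141, 0.0, 1.446]
force: [0.1, -0.1, -0.2]
grip_width: 0.0277
```

```bash
python3 plan.py 0.577 -0.0285 0.053; python3 look.py 7
```

```text
now [ 0.5767 -0.0288  0.1053] [-3.141  0.     1.446] t 16.525 w 0.0277 -> total units [0.01 0.01 1.05]
top [365.2 162.5] [ 18  25 160] bench [ 0.6182 -0.3839] pocket [ 0.6058 -0.3708]
scene [274.2 144.2] [11 11 35] bench [ 0.6192 -0.3961] pocket [ 0.5943 -0.3344]
scene [307.4 174.6] [ 8  9 55] bench [ 0.4363 -0.2724] pocket [ 0.4216 -0.2176]
scene [240.5 184.8] [ 8  9 60] bench [ 0.6332 -0.1239] pocket [ 0.6075 -0.0774]
scene [251.3 188.5] [ 8  8 43] bench [ 0.5903 -0.1222] pocket [ 0.567  -0.0757]
scene [218.7 190.5] [10 10 47] bench [ 0.6891 -0.0668] pocket [ 0.6603 -0.0235]
scene [297.  190.3] [ 9  9 60] bench [ 0.4421 -0.1783] pocket [ 0.4271 -0.1287]
```

View pics/s7.png

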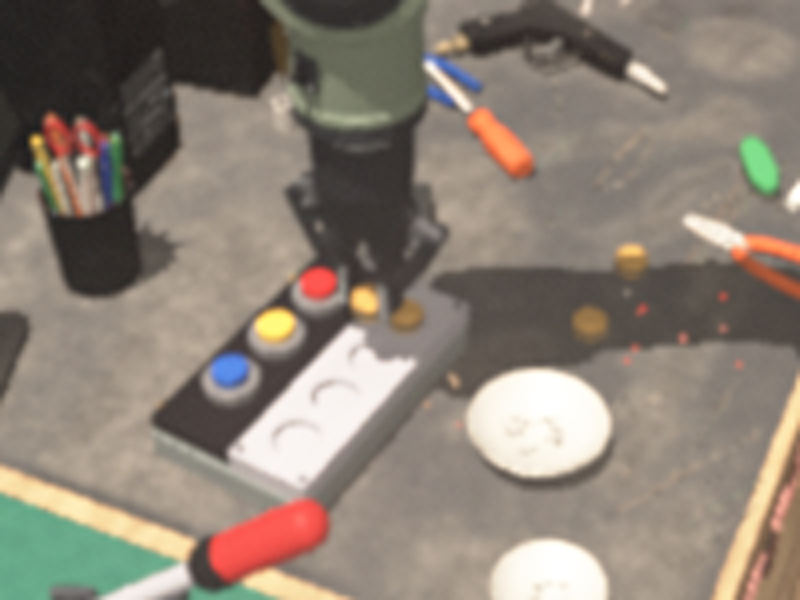

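Call:
servo_tool(targets=[[[0, 0, 0.2], 0], [[0, 0, 0.25], 0], [[0, 0, 0.2], 0], [[0, 0, 0.15], 0], [[0, 0, 0.1], 0], [[0, 0, 0.1], 0], [[0, 0, 0.05], 0], [[0, 0, 0], 0], [[0, 0, 0], 0]])

```text
clock: 17.75
position: [0.5769, -0.0283, 0.053]
tool_rot: [3.141, -0.0, 1.447]
force: [-0.6, -0.8, -0.4]
grip_width: 0.0277
```

Call:
servo_tool(targets=[[[0, 0, 0], 0], [[0, 0, 0], 0], [[0, 0, 0], 0], [[0, 0, -0.2], 0], [[0, 0, -0.4], 0], [[0, 0, -0.6], 0], [[0, 0, -0.6], 0], [[-0.3, 0, 0], 0], [[-0.5, 0, 0], 0], [[-0.5, 0, 0], 0], [[-0.5, 0, 0], 0], [[0, 0, 0], 0]], gripper=0.25)

```text
clock: 19.25
position: [0.5648, -0.1203, 0.1424]
tool_rot: [-3.141, 0.001, 1.443]
force: [-0.1, -0.5, -0.2]
grip_width: 0.0533
```

```bash
python3 look.py 8; python3 plan.py 0.4375 -0.2715 0.0055
```

```text
top [365.2 162.3] [ 18  25 155] bench [ 0.6186 -0.3839] pocket [ 0.6062 -0.3708]
top [248.5 157. ] [10 10 22] bench [ 0.6729 -0.0183] pocket [ 0.6587 -0.0175]
top [254.5 182.5] [10 10 78] bench [ 0.5885 -0.0289] pocket [ 0.5771 -0.0277]
top [271.5 182.4] [10 10 75] bench [ 0.5833 -0.0819] pocket [ 0.5721 -0.0789]
scene [307.4 174.8] [ 8  9 56] bench [ 0.4363 -0.2714] pocket [ 0.4216 -0.2166]
scene [251.  188.2] [ 9  7 46] bench [ 0.592 -0.123] pocket [ 0.5686 -0.0765]
scene [218.7 190.5] [10 10 49] bench [ 0.6893 -0.0668] pocket [ 0.6604 -0.0234]
scene [297.1 189.8] [ 9  9 66] bench [ 0.4426 -0.1808] pocket [ 0.4276 -0.1311]
scene [242.5 197.9] [ 9  7 52] bench [ 0.5972 -0.0675] pocket [ 0.5735 -0.0242]
now [ 0.5653 -0.1177  0.1426] [-3.141 -0.     1.446] t 19.35 w 0.0533 -> total units [-3.37 -2.15  2.74]
```

View pics/s8.png

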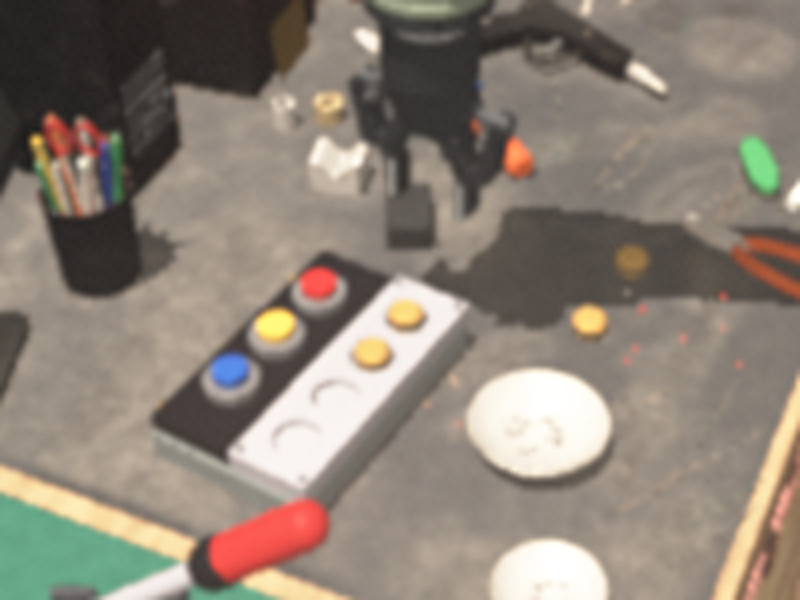

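Call:
servo_tool(targets=[[[-0.4, -0.25, 0], 0], [[-0.6, -0.4, 0.1], 0], [[-0.7, -0.45, 0.3], 0], [[-0.7, -0.45, 0.5], 0], [[-0.6, -0.4, 0.5], 0], [[-0.37, -0.2, 0.5], 0], [[0, 0, 0.4], 0], [[0, 0, 0.3], 0], [[0, 0, 0.1], 0], [[0, 0, 0.04], 0], [[0, 0, 0], 0], [[0, 0, 0], 0]])

```text
clock: 20.85
position: [0.4383, -0.2716, 0.0063]
tool_rot: [3.141, 0.0, 1.447]
force: [0.2, -0.9, -0.5]
grip_width: 0.0533
```

```bash
python3 plan.py 0.4375 -0.2715 0.0055
```

```text
now [ 0.4383 -0.2716  0.0063] [3.141 0.    1.447] t 20.85 w 0.0533 -> total units [ 0.   -0.02  0.02]
```

Call:
servo_tool(targets=[[[0, -0.02, 0.02], 0], [[0, 0, 0], 0], [[0, 0, 0], 0], [[0, 0, 0], 0], [[0, 0, 0], 0], [[0, 0, -0.2], 0], [[0, 0, -0.4], 0], [[0, 0, -0.6], 0], [[0, 0, -0.6], 0], [[0, 0, -0.5], 0], [[0, 0, -0.2], 0], [[0, 0, 0], 0]], gripper=-1)

```text
clock: 22.35
position: [0.4371, -0.2716, 0.1301]
tool_rot: [3.141, 0.0, 1.446]
force: [-0.3, 0.8, -0.9]
grip_width: 0.0281
```

```bash
python3 plan.py 0.583 0.023 0.13
```

```text
now [ 0.4371 -0.2716  0.1301] [3.141 0.    1.446] t 22.35 w 0.0281 -> total units [6.21 2.16 0.  ]
```

Call:
servo_tool(targets=[[[0.3, 0.1, 0], 0], [[0.6, 0.21, 0], 0], [[0.85, 0.3, 0], 0], [[0.85, 0.3, 0], 0], [[0.85, 0.3, 0], 0], [[0.85, 0.3, 0], 0], [[0.85, 0.3, 0], 0], [[0.7, 0.25, 0], 0], [[0.36, 0.1, 0.1], 0], [[0, 0, 0.3], 0], [[0, 0, 0.1], 0], [[0, 0, 0], 0]])

```text
clock: 23.85
position: [0.5821, 0.0221, 0.1041]
tool_rot: [-3.14, 0.001, 1.445]
force: [0.3, -0.4, -1.5]
grip_width: 0.0277
```

```bash
python3 look.py 9;python3 plan.py 0.583 0.023 0.053
```

```text
top [365.3 162.5] [ 18  25 162] bench [ 0.6182 -0.384 ] pocket [ 0.6058 -0.3709]
top [356.1 254.4] [ 7 17 31] bench [ 0.3348 -0.3126] pocket [ 0.3319 -0.3019]
top [366.7 256.3] [ 5 19 43] bench [ 0.326  -0.3438] pocket [ 0.3234 -0.3321]
scene [274.3 144.2] [11 11 42] bench [ 0.6186 -0.3959] pocket [ 0.5938 -0.3341]
scene [250.8 188.2] [ 9  8 51] bench [ 0.5926 -0.1228] pocket [ 0.5692 -0.0764]
scene [218.6 190.6] [10 10 45] bench [ 0.6893 -0.0665] pocket [ 0.6605 -0.0232]
scene [296.9 190.3] [ 9 10 61] bench [ 0.4423 -0.1786] pocket [ 0.4273 -0.129 ]
scene [231.2 194.3] [ 7  9 57] bench [ 0.6409 -0.0678] pocket [ 0.6147 -0.0244]
scene [242.8 198.2] [ 8  7 47] bench [ 0.5958 -0.067 ] pocket [ 0.5722 -0.0236]
now [0.5826 0.0225 0.105 ] [3.142 0.    1.445] t 23.95 w 0.028 -> total units [0.01 0.01 1.04]
```

View pics/s9.png

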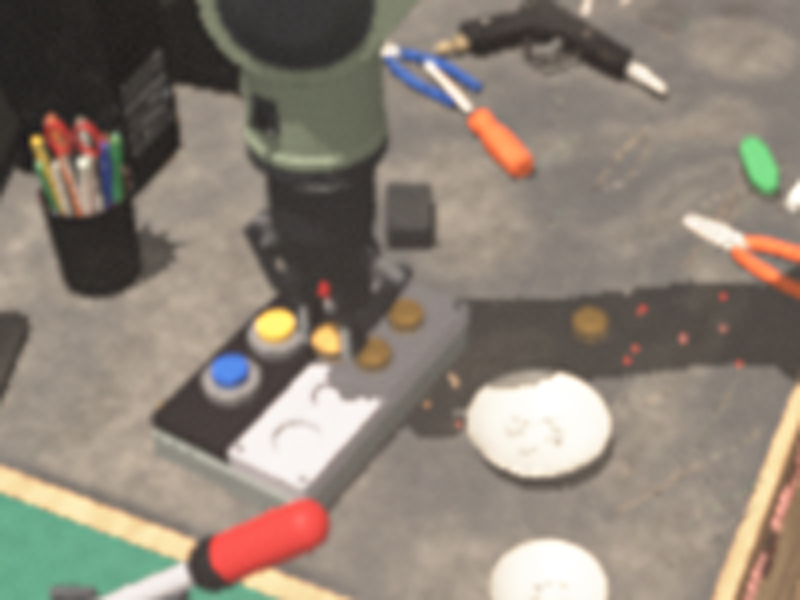

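Call:
servo_tool(targets=[[[0, 0, 0.2], 0], [[0, 0, 0.25], 0], [[0, 0, 0.2], 0], [[0, 0, 0.15], 0], [[0, 0, 0.1], 0], [[0, 0, 0.1], 0], [[0, 0, 0.04], 0], [[0, 0, 0], 0], [[0, 0, 0], 0]])

```text
clock: 25.08
position: [0.5828, 0.0233, 0.053]
tool_rot: [3.141, -0.0, 1.447]
force: [0.1, -0.5, -0.5]
grip_width: 0.0276
```

Call:
servo_tool(targets=[[[0, 0, 0], 0], [[0, 0, 0], 0], [[0, 0, 0], 0], [[0, 0, -0.2], 0], [[0, 0, -0.4], 0], [[0, 0, -0.6], 0], [[0, 0, -0.6], 0], [[-0.3, -0.1, 0], 0], [[-0.5, -0.3, 0], 0], [[-0.6, -0.4, 0], 0], [[-0.6, -0.4, 0], 0], [[-0.3, -0.2, 0], 0]], gripper=0.25)

```text
clock: 26.58
position: [0.4976, -0.0839, 0.1431]
tool_rot: [-3.141, 0.001, 1.445]
force: [0.3, 0.3, -0.2]
grip_width: 0.0532
```

```bash
python3 look.py 10; python3 plan.py 0.443 -0.1785 0.0055
```

```text
top [365.2 162.3] [ 18  25 157] bench [ 0.6186 -0.384 ] pocket [ 0.6062 -0.3709]
top [248.5 157. ] [10 10 22] bench [ 0.6729 -0.0183] pocket [ 0.6587 -0.0175]
top [237.3 182.1] [10  9 74] bench [0.5952 0.0246] pocket [0.5836 0.024 ]
top [253.5 182.7] [ 8 10 59] bench [ 0.588  -0.0257] pocket [ 0.5766 -0.0246]
scene [251.  188.2] [ 9  7 46] bench [ 0.592 -0.123] pocket [ 0.5686 -0.0765]
scene [218.7 190.5] [10 10 47] bench [ 0.6891 -0.0668] pocket [ 0.6603 -0.0235]
scene [297.  190.2] [ 9  8 57] bench [ 0.442  -0.1788] pocket [ 0.427  -0.1292]
scene [242.5 197.9] [ 9  7 52] bench [ 0.5972 -0.0675] pocket [ 0.5735 -0.0242]
scene [233.2 207.8] [ 9  7 52] bench [ 0.6045 -0.013 ] pocket [0.5804 0.0273]
scene [286.9 280.8] [ 9  5 21] bench [0.342  0.1734] pocket [0.3326 0.2033]
now [ 0.498  -0.0837  0.1431] [-3.141e+00  1.000e-03  1.444e+00] t 26.675 w 0.0534 -> total units [-2.02 -0.85  2.75]
```

View pics/s10.png

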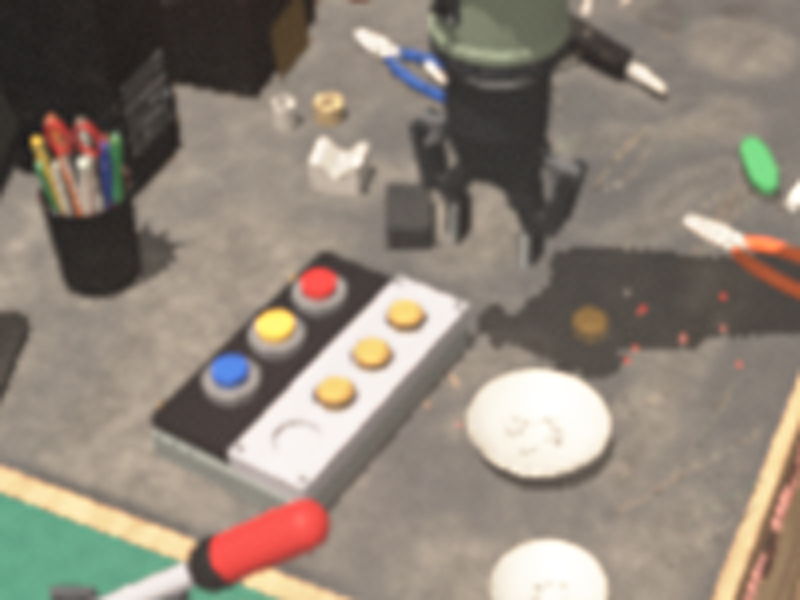

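Call:
servo_tool(targets=[[[-0.4, -0.15, 0], 0], [[-0.6, -0.25, 0.1], 0], [[-0.6, -0.25, 0.3], 0], [[-0.42, -0.2, 0.5], 0], [[0, 0, 0.5], 0], [[0, 0, 0.5], 0], [[0, 0, 0.4], 0], [[0, 0, 0.3], 0], [[0, 0, 0.1], 0], [[0, 0, 0.04], 0], [[0, 0, 0], 0], [[0, 0, 0], 0]])

```text
clock: 28.18
position: [0.4445, -0.1772, 0.0062]
tool_rot: [3.141, 0.0, 1.446]
force: [0.7, -0.1, -0.4]
grip_width: 0.0531
```

```bash
python3 plan.py 0.443 -0.1785 0.0055
```

```text
now [ 0.4445 -0.1772  0.0062] [3.141 0.    1.446] t 28.175 w 0.0531 -> total units [-0.03 -0.03  0.01]
```

Call:
servo_tool(targets=[[[-0.03, -0.02, 0.02], 0], [[0, 0, 0], 0], [[0, 0, 0], 0], [[0, 0, 0], 0], [[0, 0, 0], 0], [[0, 0, -0.2], 0], [[0, 0, -0.4], 0], [[0, 0, -0.6], 0], [[0, 0, -0.6], 0], [[0, 0, -0.5], 0], [[0, 0, -0.2], 0], [[0, 0, 0], 0]], gripper=-1)

```text
clock: 29.68
position: [0.4432, -0.1786, 0.1301]
tool_rot: [3.141, 0.0, 1.446]
force: [-0.0, 0.5, -0.5]
grip_width: 0.0278
```

```bash
python3 plan.py 0.589 0.0755 0.13
```

```text
now [ 0.4432 -0.1786  0.1301] [3.141 0.    1.446] t 29.675 w 0.0278 -> total units [5.4  2.26 0.  ]
```

Call:
servo_tool(targets=[[[0.3, 0.12, 0], 0], [[0.6, 0.25, 0], 0], [[0.8, 0.33, 0], 0], [[0.8, 0.33, 0], 0], [[0.8, 0.33, 0], 0], [[0.8, 0.33, 0], 0], [[0.7, 0.3, 0], 0], [[0.4, 0.17, 0], 0], [[0.2, 0.1, 0.1], 0], [[0, 0, 0.3], 0], [[0, 0, 0.1], 0], [[0, 0, 0], 0]])

```text
clock: 31.18
position: [0.5882, 0.0745, 0.1042]
tool_rot: [-3.141, 0.001, 1.446]
force: [0.8, 0.4, -0.2]
grip_width: 0.028
```

```bash
python3 look.py 11;python3 plan.py 0.589 0.0755 0.053
```

```text
top [365.3 162.4] [ 18  25 163] bench [ 0.6183 -0.3841] pocket [ 0.606 -0.371]
top [356.1 253.8] [ 8 14 30] bench [ 0.3367 -0.3131] pocket [ 0.3338 -0.3024]
top [366.7 261.7] [ 5 29 72] bench [ 0.3099 -0.3414] pocket [ 0.3078 -0.3298]
scene [274.2 144.2] [11 12 45] bench [ 0.619  -0.3963] pocket [ 0.5941 -0.3346]
scene [250.9 188.6] [ 9  7 44] bench [ 0.5913 -0.121 ] pocket [ 0.568  -0.0747]
scene [242.3 197.9] [ 9  7 55] bench [ 0.5981 -0.0674] pocket [ 0.5744 -0.024 ]
scene [220.7 205.3] [ 8 10 63] bench [ 0.6478 -0.0068] pocket [0.6213 0.0332]
scene [233.7 207.8] [ 8  8 51] bench [ 0.6029 -0.014 ] pocket [0.5789 0.0264]
now [0.5887 0.0749 0.105 ] [3.141 0.    1.446] t 31.275 w 0.0277 -> total units [0.01 0.   1.04]
```

View pics/s11.png

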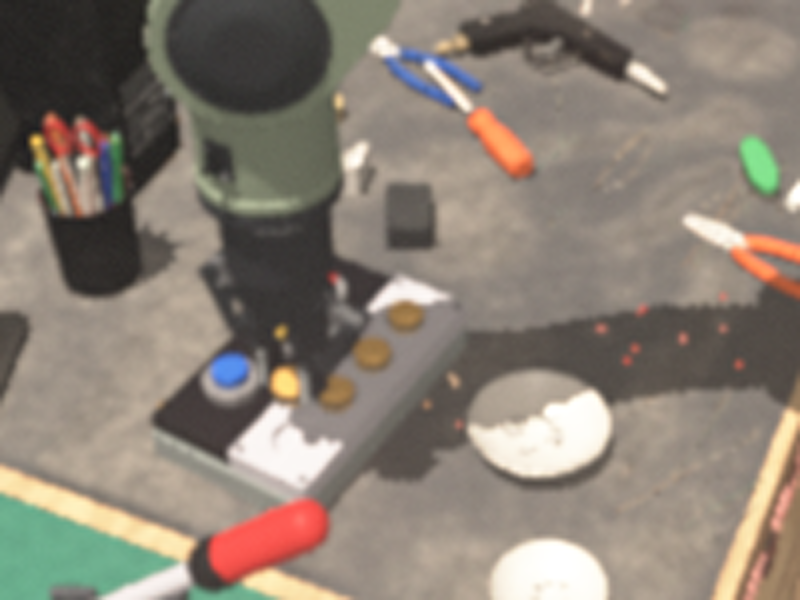

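Call:
servo_tool(targets=[[[0, 0, 0.2], 0], [[0, 0, 0.25], 0], [[0, 0, 0.2], 0], [[0, 0, 0.15], 0], [[0, 0, 0.1], 0], [[0, 0, 0.1], 0], [[0, 0, 0.04], 0], [[0, 0, 0], 0], [[0, 0, 0], 0]])

```text
clock: 32.4
position: [0.5888, 0.0755, 0.053]
tool_rot: [3.141, -0.0, 1.447]
force: [-0.1, 0.7, -1.2]
grip_width: 0.0278
```

Call:
servo_tool(targets=[[[0, 0, 0], 0], [[0, 0, 0], 0], [[0, 0, 0], 0], [[0, 0, -0.2], 0], [[0, 0, -0.4], 0], [[0, 0, -0.6], 0], [[0, 0, -0.6], 0], [[0, 0.2, 0], 0], [[0, 0.4, 0], 0], [[0, 0.6, 0], 0], [[0, 0.3, 0], 0], [[0, 0, 0], 0]], gripper=0.25)

```text
clock: 33.9
position: [0.6636, 0.0659, 0.1426]
tool_rot: [-3.141, -0.0, 1.446]
force: [-1.2, -0.7, -0.4]
grip_width: 0.0536
```

Call:
servo_tool(targets=[[[0, 0, 0], 0], [[0, 0, 0], 0], [[0, 0, 0], 0], [[0, 0, 0], 0]], gripper=-1)

```text
clock: 34.4
position: [0.663, 0.0662, 0.1429]
tool_rot: [3.142, 0.0, 1.447]
force: [-0.1, -1.0, 0.9]
grip_width: -0.0001
```

```bash
python3 look.py 12; python3 plan.py 0.6645 0.045 0.08
```

```text
top [365.2 162.4] [ 18  25 158] bench [ 0.6183 -0.3838] pocket [ 0.606  -0.3708]
top [220.  181.7] [10 10 76] bench [0.6018 0.0783] pocket [0.59  0.076]
top [366.9 258.5] [ 5 23 50] bench [ 0.3195 -0.3433] pocket [ 0.3171 -0.3316]
scene [274.3 144.4] [11 11 42] bench [ 0.6184 -0.3951] pocket [ 0.5935 -0.3334]
scene [250.9 188.3] [ 9  8 51] bench [ 0.5921 -0.1225] pocket [ 0.5687 -0.076 ]
scene [218.5 191.1] [10  9 77] bench [ 0.6883 -0.0642] pocket [ 0.6595 -0.021 ]
scene [242.5 197.9] [ 8  7 51] bench [ 0.5975 -0.0674] pocket [ 0.5738 -0.024 ]
scene [233.4 207.4] [ 9  8 57] bench [ 0.6047 -0.015 ] pocket [0.5806 0.0255]
scene [223.7 218.4] [10  8 58] bench [0.6105 0.041 ] pocket [0.5861 0.0784]
now [0.6631 0.0662 0.1429] [3.142 0.    1.447] t 34.5 w -0.0001 -> total units [-0.42  0.08  1.26]
```

View pics/s12.png

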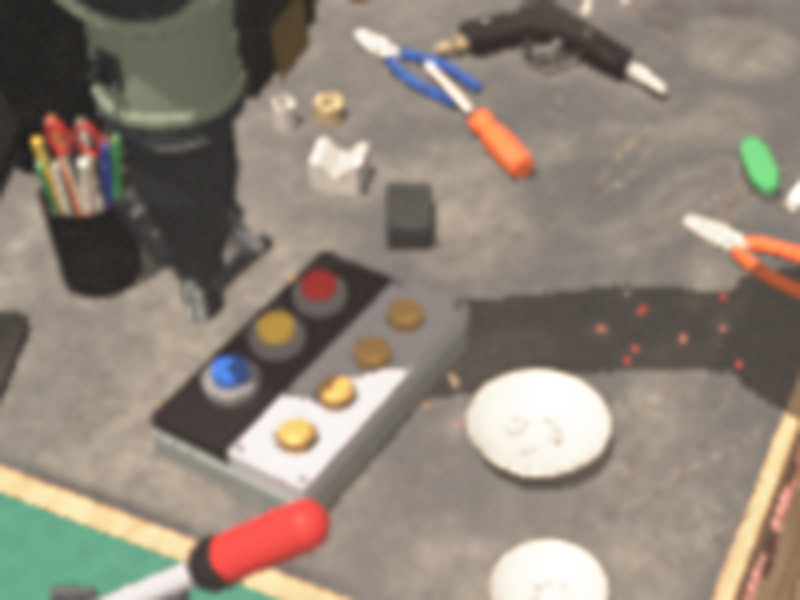

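View pics/t12.png

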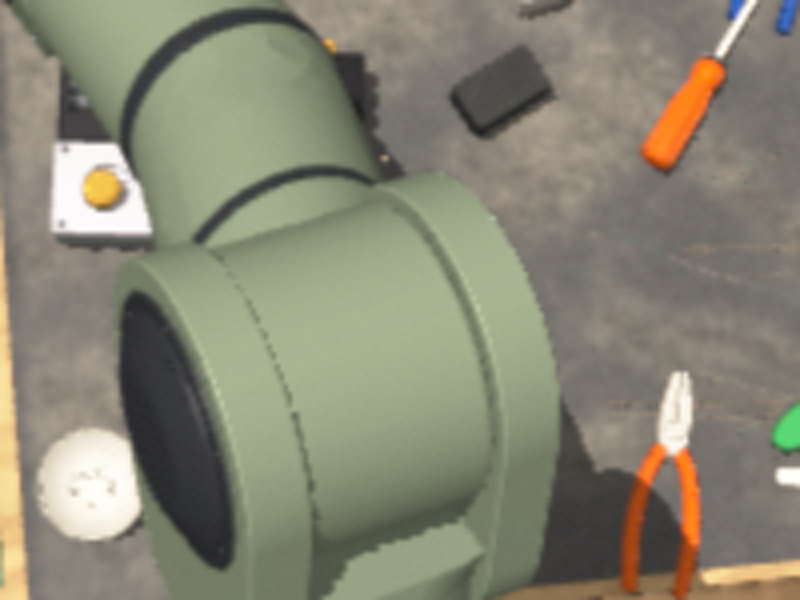

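Call:
servo_tool(targets=[[[-0.2, 0.04, 0.2], 0], [[-0.22, 0.04, 0.4], 0], [[0, 0, 0.4], 0], [[0, 0, 0.2], 0], [[0, 0, 0.1], 0], [[0, 0, 0], 0], [[0, 0, 0], 0]])

```text
clock: 35.38
position: [0.6648, 0.0451, 0.0784]
tool_rot: [3.141, -0.0, 1.447]
force: [-0.2, 0.0, -0.0]
grip_width: -0.0001
```

```bash
python3 look.py 13|tail -4; python3 plan.py 0.6645 0.045 0.067
```

```text
scene [218.8 191.3] [10  9 70] bench [ 0.6867 -0.0634] pocket [ 0.658  -0.0202]
scene [242.5 197.9] [ 8  7 50] bench [ 0.5975 -0.0678] pocket [ 0.5738 -0.0244]
scene [233.  207.4] [ 9  9 59] bench [ 0.6059 -0.0145] pocket [0.5818 0.0259]
scene [223.6 218.4] [10  8 59] bench [0.6106 0.0413] pocket [0.5862 0.0786]
now [0.6648 0.045  0.0784] [ 3.141 -0.     1.447] t 35.475 w 0.0001 -> total units [-0.   -0.01  0.23]
```

View pics/s13.png

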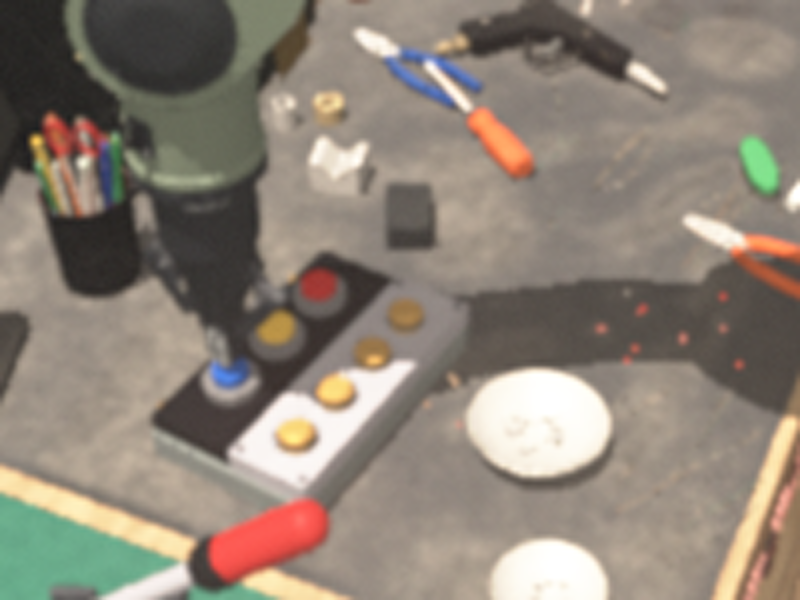

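Call:
servo_tool(targets=[[[0, 0, 0.06], 0], [[0, 0, 0.06], 0], [[0, 0, 0.06], 0], [[0, 0, 0.06], 0], [[0, 0, 0], 0]])

```text
clock: 36.1
position: [0.6645, 0.0449, 0.0657]
tool_rot: [-3.141, 0.0, 1.447]
force: [-0.8, -0.7, 2.7]
grip_width: -0.0
```

Call:
servo_tool(targets=[[[0, 0, 0.03], 0], [[0, 0, 0.03], 0], [[0, 0, 0.02], 0], [[0, 0, 0], 0]])

```text
clock: 36.6
position: [0.6647, 0.0449, 0.0636]
tool_rot: [3.141, 0.0, 1.446]
force: [-11.2, -1.9, 29.6]
grip_width: -0.0
```

Call:
servo_tool(targets=[[[0, 0, -0.2], 0], [[0, 0, -0.5], 0], [[0, 0, -0.8], 0], [[0, 0, -0.9], 0], [[0, 0, -0.9], 0], [[0, 0, -0.8], 0], [[0, 0, -0.4], 0], [[0, 0, 0], 0]])

```text
clock: 37.6
position: [0.665, 0.0451, 0.2881]
tool_rot: [3.139, -0.001, 1.447]
force: [-0.0, -0.1, -0.6]
grip_width: -0.0001
```

```bash
python3 look.py 14|tail -5; python3 plan.py 0.475 0.270 0.28; python3 - <<'E'
from h import *
print(bot.observe()["qpos"])
s=cv2.imread("pics/S14.png");t=cv2.imread("pics/T14.png"); crop(s,130,150,330,300,4,"s14b.png")
E
```

```text
scene [251.  188.1] [ 9  7 48] bench [ 0.5923 -0.1236] pocket [ 0.5689 -0.0771]
scene [219.  190.7] [10 10 51] bench [ 0.6877 -0.0662] pocket [ 0.659  -0.0229]
scene [242.4 197.8] [10  7 58] bench [ 0.5981 -0.068 ] pocket [ 0.5743 -0.0246]
scene [233.1 207.8] [ 9  7 51] bench [ 0.6048 -0.0132] pocket [0.5807 0.0271]
scene [223.6 218.4] [10  8 59] bench [0.6106 0.0413] pocket [0.5862 0.0786]
now [0.6642 0.0448 0.2859] [-3.141  0.     1.447] t 37.7 w -0.0001 -> total units [ 4.   -4.31  0.12]
[ 0.09550294  0.56859937 -0.40689961  1.40031513  0.2287929   1.2200967
 -0.45703954]
```

View pics/s14b.png

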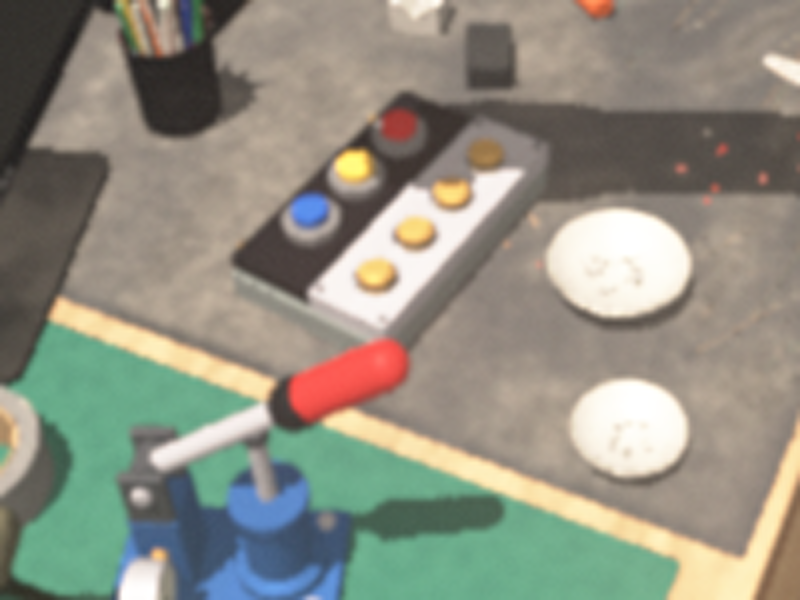

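Call:
servo_tool(targets=[[[0.3, -0.3, 0], 0], [[0.5, -0.5, 0], 0], [[0.6, -0.65, 0], 0], [[0.6, -0.65, 0], 0], [[0.6, -0.65, 0], 0], [[0.6, -0.65, 0], 0], [[0.5, -0.6, 0], 0], [[0.3, -0.31, 0], 0], [[0, 0, 0], 0], [[0, 0, 0], 0]])

```text
clock: 38.95
position: [0.4754, 0.2695, 0.2863]
tool_rot: [-3.141, 0.001, 1.446]
force: [-0.1, -0.4, 1.0]
grip_width: 0.0
```

```bash
python3 look.py 15|tail -5; python3 plan.py 0.475 0.270 0.25; python3 - <<'E'
from h import *
print(bot.observe()["qpos"])
s=cv2.imread("pics/S15.png");t=cv2.imread("pics/T15.png"); crop(s,130,150,330,300,4,"s15b.png"); crop(t,60,110,260,260,4,"t15b.png")
E
```

```text
scene [274.3 144.3] [11 12 47] bench [ 0.6183 -0.3953] pocket [ 0.5935 -0.3335]
scene [250.9 188.4] [ 9  7 44] bench [ 0.5918 -0.1223] pocket [ 0.5685 -0.0759]
scene [243.3 197.1] [ 9  6 35] bench [ 0.5967 -0.0723] pocket [ 0.5731 -0.0287]
scene [225.9 218.7] [ 6  8 25] bench [0.6034 0.0395] pocket [0.5793 0.0769]
scene [258.6 270.6] [ 41  18 126] bench [0.4262 0.1752] pocket [0.4121 0.2051]
now [0.4758 0.2693 0.2865] [-3.141  0.     1.445] t 39.05 w 0.0002 -> total units [ 0.01 -0.02  0.73]
[-0.24347174  0.37521846 -0.5048017   1.72145934  0.20061765  1.09688865
 -0.93633095]
```

View pics/s15b.png

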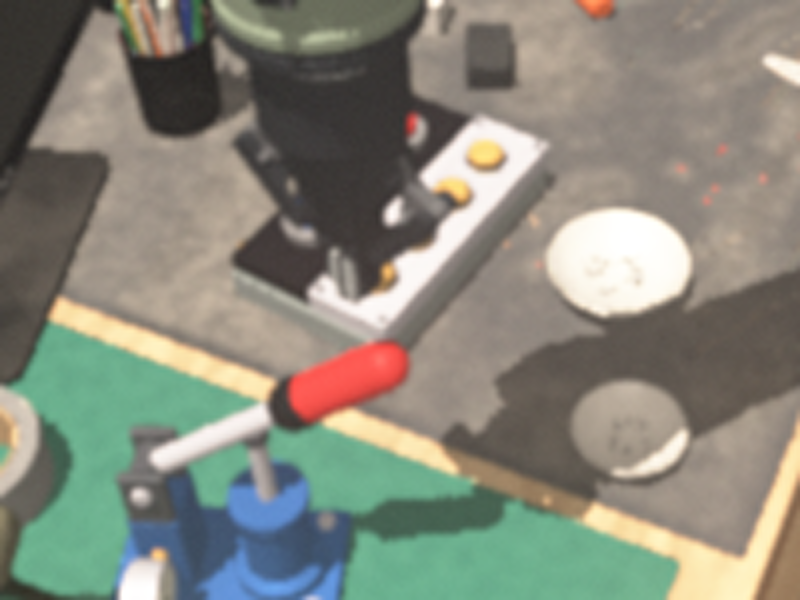

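View pics/t15b.png

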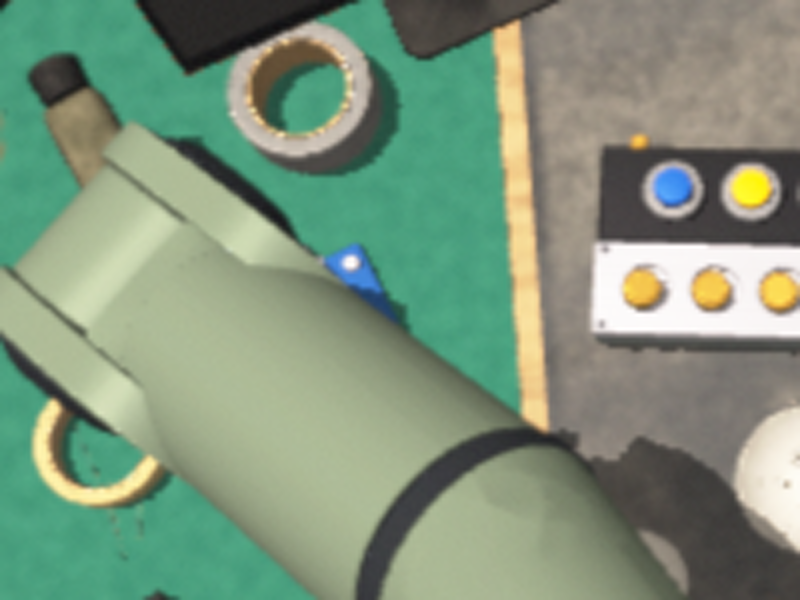

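Call:
servo_tool(targets=[[[0, -0.01, 0.3], 0], [[0, 0, 0.3], 0], [[0, 0, 0.2], 0], [[0, 0, 0.2], 0], [[0, 0, 0.1], 0], [[0, 0, 0], 0]])

```text
clock: 39.8
position: [0.475, 0.2702, 0.2317]
tool_rot: [3.142, -0.0, 1.447]
force: [1.1, 0.3, 2.7]
grip_width: 0.0001
```

```bash
python3 look.py 16|tail -1; python3 - <<'E'
from h import *
s=cv2.imread("pics/S16.png"); crop(s,130,150,330,300,4,"s16b.png")
E
```

```text
scene [255.6 269.7] [ 42  18 147] bench [0.4349 0.1758] pocket [0.4203 0.2056]
```

View pics/s16b.png

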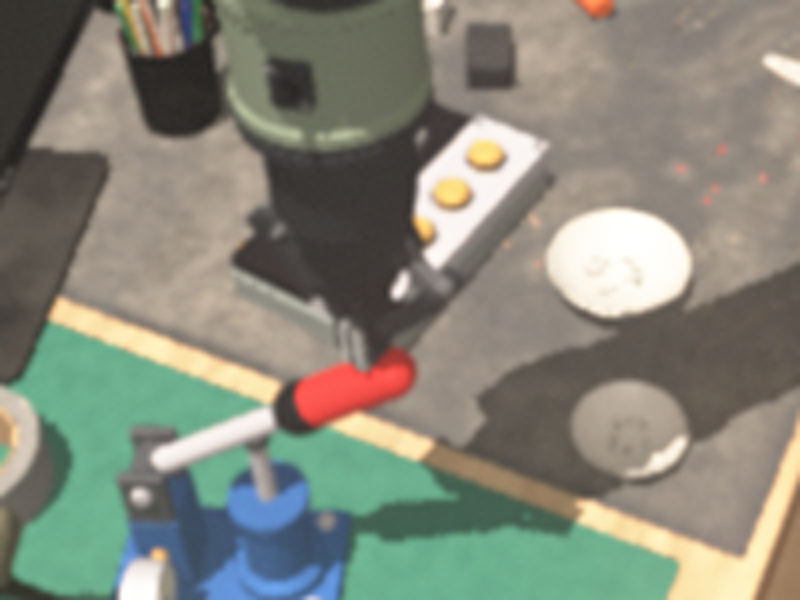

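Call:
servo_tool(targets=[[[0, 0, 0.3], 0], [[0, 0, 0.3], 0], [[0, 0, 0.3], 0], [[0, 0, 0.3], 0], [[0, 0, 0.3], 0], [[0, 0, 0.3], 0], [[0, 0, 0.3], 0], [[0, 0, 0.2], 0], [[0, 0, 0.1], 0], [[0, 0, 0], 0]])

```text
clock: 41.15
position: [0.474, 0.27, 0.1108]
tool_rot: [-3.14, 0.001, 1.447]
force: [-4.6, -1.4, 8.7]
grip_width: -0.0003
```

```bash
python3 look.py 17|tail -1; python3 - <<'E'
from h import *
s=cv2.imread("pics/S17.png"); crop(s,130,150,330,300,4,"s17b.png")
E
```

```text
scene [261.  271.6] [ 43  17 138] bench [0.4184 0.1755] pocket [0.4047 0.2053]
```

View pics/s17b.png

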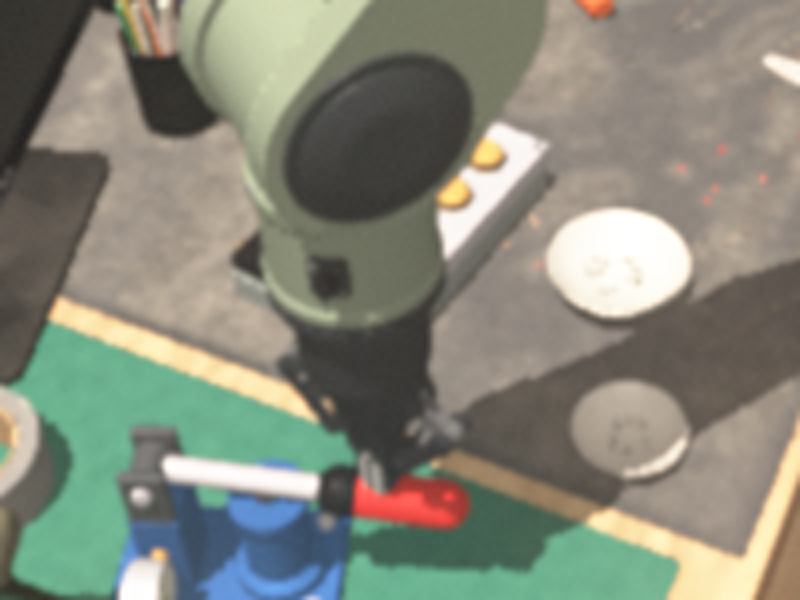

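Call:
servo_tool(targets=[[[0, 0, 0.1], 0], [[0, 0, 0.08], 0], [[0, 0, 0.04], 0], [[0, 0, 0], 0]])

```text
clock: 41.75
position: [0.4748, 0.2703, 0.1003]
tool_rot: [-3.141, -0.0, 1.447]
force: [-1.3, 0.1, 9.8]
grip_width: 0.0
```

Call:
servo_tool(targets=[[[0, 0, 0.05], 0], [[0, 0, 0.05], 0], [[0, 0, 0], 0]])

```text
clock: 42.12
position: [0.4755, 0.2705, 0.0974]
tool_rot: [3.14, -0.001, 1.447]
force: [-10.5, -9.1, 53.1]
grip_width: -0.0001
```

Call:
servo_tool(targets=[[[0, 0, -0.2], 0], [[0, 0, -0.3], 0], [[0, 0, -0.3], 0], [[0, 0, -0.3], 0], [[0, 0, -0.3], 0], [[0, 0, -0.3], 0], [[0, 0, -0.4], 0], [[0, 0, -0.4], 0], [[0, 0, -0.4], 0], [[0, 0, 0], 0], [[0, 0, 0], 0], [[0, 0, 0], 0]])

```text
clock: 43.62
position: [0.4745, 0.2698, 0.24]
tool_rot: [-3.14, 0.001, 1.447]
force: [0.4, 0.0, -0.6]
grip_width: 0.0001
```

```bash
python3 look.py 18; python3 - <<'E'
from h import *
s=cv2.imread("pics/S18.png"); crop(s,130,150,330,300,4,"s18b.png")
E
```

```text
top [365.2 162.3] [ 18  25 156] bench [ 0.6187 -0.384 ] pocket [ 0.6063 -0.371 ]
top [248.5 157. ] [10 10 22] bench [ 0.6729 -0.0183] pocket [ 0.6587 -0.0175]
top [220.  181.7] [10 10 76] bench [0.6018 0.0783] pocket [0.59  0.076]
top [237.3 182.1] [10  9 74] bench [0.5952 0.0246] pocket [0.5836 0.024 ]
top [254.5 182.5] [10 10 78] bench [ 0.5885 -0.0289] pocket [ 0.5771 -0.0277]
top [271.5 182.5] [10 10 74] bench [ 0.5832 -0.0821] pocket [ 0.572  -0.0791]
scene [274.3 144.3] [11 12 47] bench [ 0.6183 -0.3953] pocket [ 0.5935 -0.3335]
scene [250.9 188.4] [ 9  7 45] bench [ 0.5919 -0.122 ] pocket [ 0.5685 -0.0755]
scene [242.5 197.9] [ 9  7 52] bench [ 0.5972 -0.0675] pocket [ 0.5735 -0.0242]
scene [256.  269.9] [ 40  19 141] bench [0.4337 0.1759] pocket [0.4191 0.2057]
```

View pics/s18b.png

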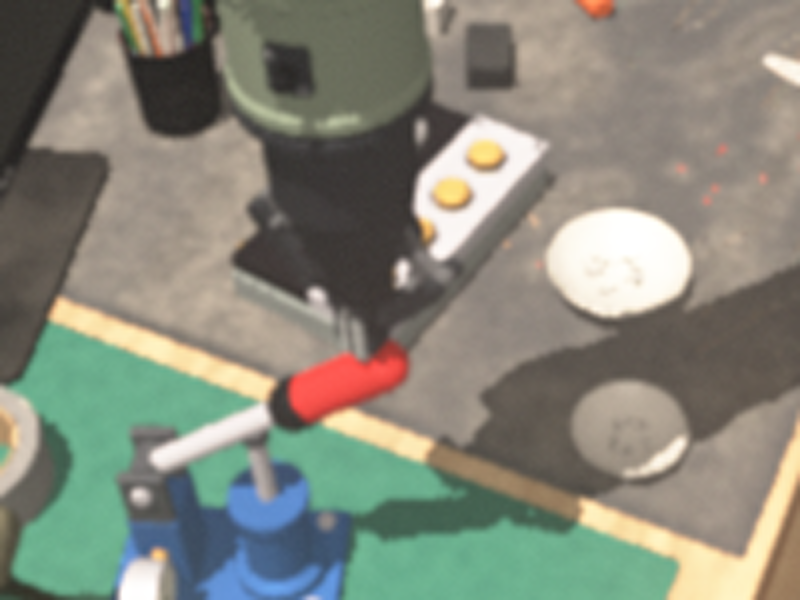

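Call:
servo_tool(targets=[[[0, 0, 0.3], 0], [[0, 0, 0.3], 0], [[0, 0, 0.3], 0], [[0, 0, 0.3], 0], [[0, 0, 0.3], 0], [[0, 0, 0.3], 0], [[0, 0, 0.3], 0], [[0, 0, 0.3], 0], [[0, 0, 0.3], 0], [[0, 0, 0.15], 0], [[0, 0, 0.03], 0], [[0, 0, 0], 0]])

```text
clock: 45.22
position: [0.4754, 0.2705, 0.098]
tool_rot: [3.14, -0.001, 1.447]
force: [-8.0, -7.0, 42.9]
grip_width: 0.0
```

Call:
servo_tool(targets=[[[0, 0, 0], 0]])

```text
clock: 45.35
position: [0.4753, 0.2705, 0.098]
tool_rot: [3.14, -0.001, 1.446]
force: [-8.5, -6.9, 42.2]
grip_width: 0.0
```

Call:
servo_tool(targets=[[[0, 0, -0.2], 0], [[0, 0, -0.3], 0], [[0, 0, -0.3], 0], [[0, 0, -0.3], 0], [[0, 0, -0.3], 0], [[0, 0, -0.3], 0], [[0, 0, -0.4], 0], [[0, 0, -0.4], 0], [[0, 0, -0.4], 0], [[0, 0, 0], 0], [[0, 0, 0], 0], [[0, 0, 0], 0]])

```text
clock: 46.85
position: [0.4745, 0.2699, 0.241]
tool_rot: [-3.14, 0.001, 1.447]
force: [-0.1, -0.4, -0.1]
grip_width: 0.0003
```

Call:
servo_tool(targets=[[[0, 0, 0.3], 0], [[0, 0, 0.3], 0], [[0, 0, 0.3], 0], [[0, 0, 0.3], 0], [[0, 0, 0.3], 0], [[0, 0, 0.3], 0], [[0, 0, 0.3], 0], [[0, 0, 0.3], 0], [[0, 0, 0.3], 0], [[0, 0, 0.18], 0], [[0, 0, 0.03], 0], [[0, 0, 0], 0]])

```text
clock: 48.35
position: [0.4755, 0.2705, 0.0977]
tool_rot: [3.14, -0.001, 1.447]
force: [-9.4, -8.2, 47.0]
grip_width: 0.0002
```

Call:
servo_tool(targets=[[[0, 0, 0], 0]])

```text
clock: 48.48
position: [0.4755, 0.2705, 0.0978]
tool_rot: [3.14, -0.001, 1.447]
force: [-9.2, -7.6, 47.1]
grip_width: 0.0001
```

Call:
servo_tool(targets=[[[0, 0, -0.2], 0], [[0, 0, -0.3], 0], [[0, 0, -0.3], 0], [[0, 0, -0.3], 0], [[0, 0, -0.3], 0], [[0, 0, -0.3], 0], [[0, 0, -0.4], 0], [[0, 0, -0.4], 0], [[0, 0, -0.4], 0], [[0, 0, 0], 0], [[0, 0, 0], 0], [[0, 0, 0], 0]])

```text
clock: 49.98
position: [0.4745, 0.2698, 0.2405]
tool_rot: [-3.14, 0.001, 1.447]
force: [0.7, -0.3, 0.2]
grip_width: -0.0001
```

```bash
python3 look.py 19|tail -4; python3 - <<'E'
from h import *
s=cv2.imread("pics/S19.png"); crop(s,130,150,330,300,4,"s19b.png")
E
```

```text
scene [274.3 144.2] [11 12 46] bench [ 0.6187 -0.3958] pocket [ 0.5938 -0.3341]
scene [250.9 188.4] [ 9  7 44] bench [ 0.5918 -0.1223] pocket [ 0.5685 -0.0759]
scene [242.6 198. ] [ 9  7 51] bench [ 0.5969 -0.0674] pocket [ 0.5733 -0.024 ]
scene [255.8 269.7] [ 40  18 145] bench [0.4346 0.1758] pocket [0.42   0.2056]
```

View pics/s19b.png

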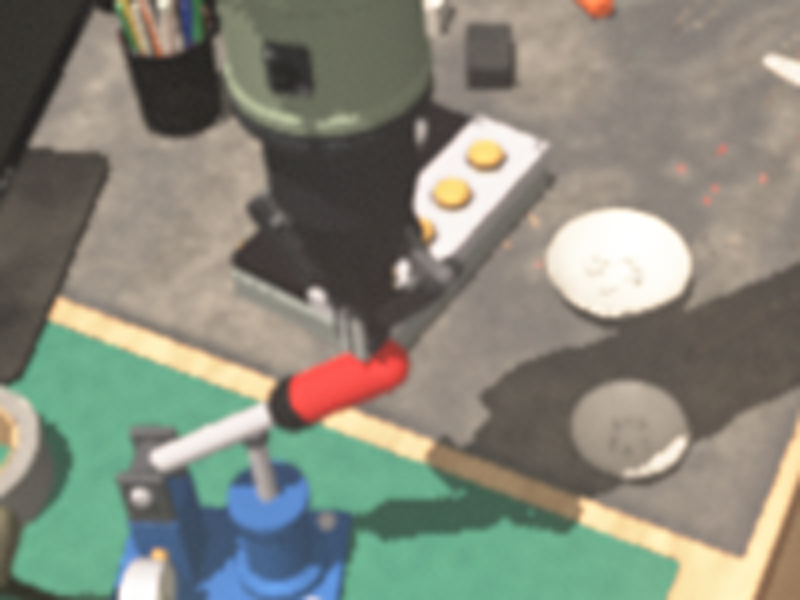

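Call:
servo_tool(targets=[[[0, 0, -0.4], 0], [[-0.2, 0.2, -0.5], 0], [[-0.5, 0.4, 0], 0], [[-0.7, 0.5, 0], 0], [[-0.8, 0.6, 0], 0], [[-0.8, 0.6, 0], 0], [[-0.8, 0.6, 0.3], 0], [[-0.8, 0.6, 0.5], 0], [[-0.4, 0.3, 0.5], 0], [[0, 0, 0.3], 0], [[0, 0, 0], 0], [[0, 0, 0], 0]])

```text
clock: 51.58
position: [0.6326, -0.0003, 0.2072]
tool_rot: [3.141, -0.001, 1.448]
force: [0.3, 0.4, -0.2]
grip_width: 0.0001
```

```bash
python3 look.py 20; python3 plan.py 0.6575 -0.0135 0.078
```

```text
top [365.3 162.3] [ 18  25 156] bench [ 0.6187 -0.3841] pocket [ 0.6064 -0.371 ]
top [220.  181.7] [10 10 76] bench [0.6018 0.0783] pocket [0.59  0.076]
top [237.3 182.1] [10  9 74] bench [0.5952 0.0246] pocket [0.5836 0.024 ]
top [366.6 258.3] [ 6 24 53] bench [ 0.32   -0.3427] pocket [ 0.3176 -0.331 ]
scene [274.3 144.3] [11 11 38] bench [ 0.6183 -0.3954] pocket [ 0.5935 -0.3337]
scene [250.9 188.2] [ 9  8 50] bench [ 0.5923 -0.1228] pocket [ 0.5689 -0.0764]
scene [218.7 190.5] [10 10 47] bench [ 0.6891 -0.0668] pocket [ 0.6603 -0.0235]
scene [242.7 197.6] [ 9  8 57] bench [ 0.5975 -0.0691] pocket [ 0.5738 -0.0257]
scene [233.2 207.8] [ 9  7 52] bench [ 0.6045 -0.013 ] pocket [0.5804 0.0273]
scene [223.7 218.4] [10  8 58] bench [0.6105 0.041 ] pocket [0.5861 0.0784]
now [ 0.6327 -0.0007  0.2074] [ 3.14  -0.     1.448] t 51.675 w 0.0001 -> total units [-0.19  0.52  2.59]
```

View pics/s20.png

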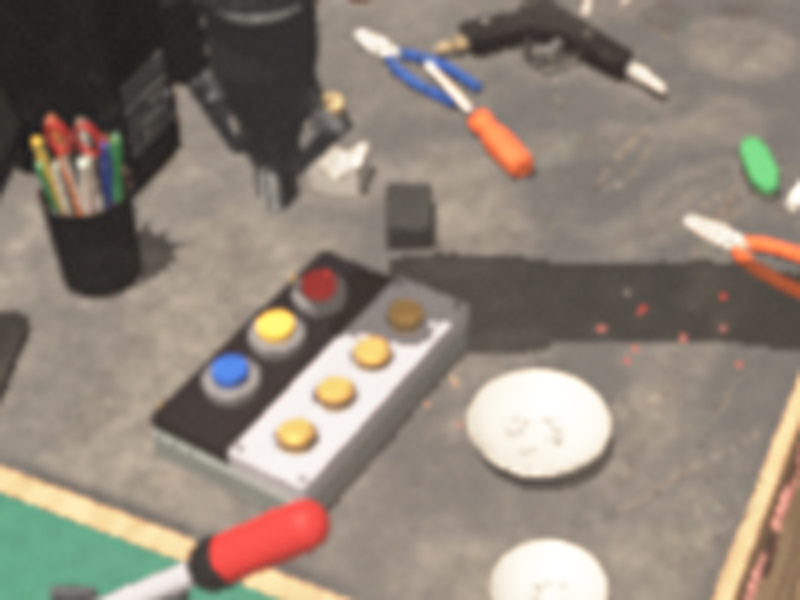

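Call:
servo_tool(targets=[[[-0.1, 0.26, 0], 0], [[-0.09, 0.26, 0.2], 0], [[0, 0, 0.5], 0], [[0, 0, 0.6], 0], [[0, 0, 0.6], 0], [[0, 0, 0.4], 0], [[0, 0, 0.2], 0], [[0, 0, 0.09], 0], [[0, 0, 0], 0], [[0, 0, 0], 0]])

```text
clock: 52.92
position: [0.6576, -0.0142, 0.0776]
tool_rot: [3.14, -0.0, 1.446]
force: [0.2, -0.3, -0.1]
grip_width: 0.0
```

```bash
python3 look.py 21|tail -4; python3 plan.py 0.6575 -0.0135 0.064; python3 - <<'E'
from h import *
s=cv2.imread("pics/S21.png"); crop(s,180,150,280,230,7,"s21b.png")
E
```

```text
scene [218.8 191.5] [10  8 50] bench [ 0.6862 -0.0626] pocket [ 0.6576 -0.0195]
scene [242.4 197.7] [10  8 57] bench [ 0.5983 -0.0683] pocket [ 0.5745 -0.0248]
scene [233.2 207.8] [ 9  7 52] bench [ 0.6045 -0.013 ] pocket [0.5804 0.0273]
scene [223.6 218.4] [10  8 59] bench [0.6106 0.0413] pocket [0.5862 0.0786]
now [ 0.6574 -0.0142  0.0774] [ 3.141 -0.     1.447] t 53.025 w 0.0002 -> total units [ 0.01 -0.    0.27]
```

View pics/s21b.png

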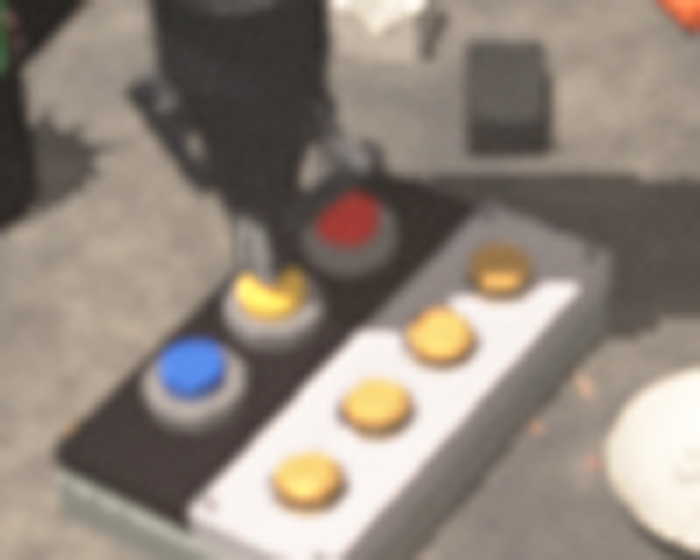

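Call:
servo_tool(targets=[[[0, 0, 0.08], 0], [[0, 0, 0.08], 0], [[0, 0, 0.08], 0], [[0, 0, 0.05], 0], [[0, 0, 0], 0], [[0, 0, 0], 0]])

```text
clock: 53.78
position: [0.6574, -0.0142, 0.0637]
tool_rot: [3.141, 0.0, 1.446]
force: [-8.7, -0.7, 26.0]
grip_width: -0.0001
```

Yellow hit its stop. Now the red key.

Call:
servo_tool(targets=[[[0, 0, -0.3], 0], [[0, 0, -0.5], 0], [[-0.3, 0, -0.2], 0], [[-0.5, 0, 0], 0], [[-0.4, 0, 0], 0], [[0, 0, 0], 0], [[0, 0, 0], 0]])

```text
clock: 54.65
position: [0.6496, -0.0731, 0.1121]
tool_rot: [-3.141, -0.001, 1.447]
force: [0.2, 0.1, 0.2]
grip_width: 0.0001
```

```bash
python3 look.py 22|tail -4; python3 plan.py 0.650 -0.073 0.0775
```

```text
scene [218.7 190.5] [10 10 47] bench [ 0.6891 -0.0668] pocket [ 0.6603 -0.0235]
scene [242.5 197.9] [ 9  7 52] bench [ 0.5972 -0.0675] pocket [ 0.5735 -0.0242]
scene [233.2 207.8] [ 9  7 52] bench [ 0.6045 -0.013 ] pocket [0.5804 0.0273]
scene [223.7 218.4] [10  8 58] bench [0.6105 0.041 ] pocket [0.5861 0.0784]
now [ 0.6497 -0.0727  0.1121] [-3.141e+00 -1.000e-03  1.448e+00] t 54.75 w 0.0004 -> total units [-0.01  0.01  0.69]
```

```bash
python3 - <<'E'
from h import *
s=cv2.imread("pics/S22.png"); crop(s,180,150,280,230,7,"s22b.png")
E
```

```text
(no output)
```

View pics/s22b.png

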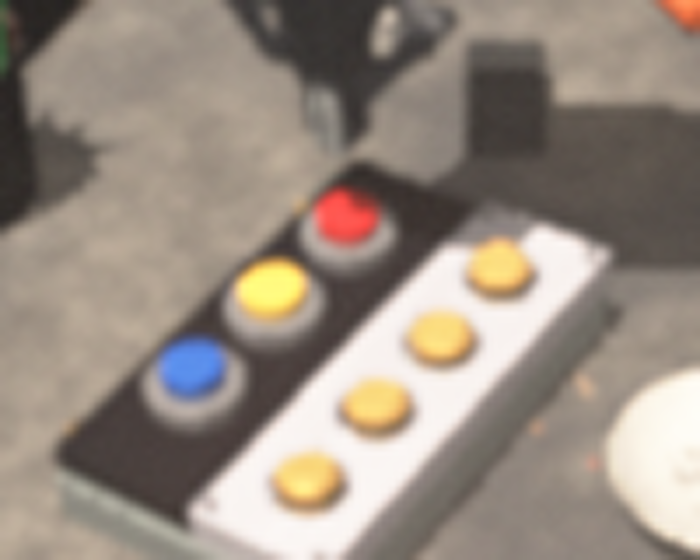

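All four capsules are still in place and the yellow key is back up. Next I press red, moving down 0.98 units in total.

Call:
servo_tool(targets=[[[0, 0, 0.2], 0], [[0, 0, 0.3], 0], [[0, 0, 0.15], 0], [[0, 0, 0.08], 0], [[0, 0, 0.08], 0], [[0, 0, 0.08], 0], [[0, 0, 0.06], 0], [[0, 0, 0.03], 0], [[0, 0, 0], 0], [[0, 0, 0], 0]])

```text
clock: 56.0
position: [0.6499, -0.0737, 0.064]
tool_rot: [3.141, 0.0, 1.447]
force: [-3.6, -0.1, 10.1]
grip_width: -0.0004
```

Call:
servo_tool(targets=[[[0, 0, 0.02], 0], [[0, 0, 0], 0]])

```text
clock: 56.25
position: [0.65, -0.0738, 0.0637]
tool_rot: [3.141, 0.0, 1.446]
force: [-7.7, -0.0, 24.1]
grip_width: 0.0004
```

Call:
servo_tool(targets=[[[0, 0, -0.3], 0], [[0, 0, -0.6], 0], [[0, 0, -0.6], 0], [[0, 0, -0.2], 0], [[0, 0, 0], 0], [[0, 0, 0], 0]], gripper=0.25)

```text
clock: 57.0
position: [0.6492, -0.0737, 0.1462]
tool_rot: [-3.14, 0.0, 1.447]
force: [0.0, -1.0, 0.3]
grip_width: 0.0534
```

```bash
python3 look.py 23; python3 plan.py 0.5715 -0.079 0.13; python3 plan.py 0.5715 -0.079 0.052
```

```text
top [365.2 162.3] [ 18  25 154] bench [ 0.6188 -0.384 ] pocket [ 0.6064 -0.3709]
top [248.5 157. ] [10 10 22] bench [ 0.6729 -0.0183] pocket [ 0.6587 -0.0175]
top [220.1 181.7] [10 10 75] bench [0.6017 0.0782] pocket [0.5899 0.0758]
top [237.3 182.1] [10  9 74] bench [0.5952 0.0246] pocket [0.5836 0.024 ]
top [254.5 182.5] [10 10 78] bench [ 0.5885 -0.0289] pocket [ 0.5771 -0.0277]
top [271.5 182.5] [10 10 74] bench [ 0.5832 -0.0821] pocket [ 0.572  -0.0791]
scene [274.2 144.2] [11 11 36] bench [ 0.6189 -0.3956] pocket [ 0.594  -0.3339]
scene [251.1 187.9] [ 9  8 51] bench [ 0.5923 -0.1248] pocket [ 0.5689 -0.0782]
scene [218.7 190.6] [10 10 46] bench [ 0.6891 -0.0665] pocket [ 0.6602 -0.0232]
scene [242.5 197.9] [ 9  7 52] bench [ 0.5972 -0.0675] pocket [ 0.5735 -0.0242]
scene [233.2 207.8] [ 9  7 52] bench [ 0.6045 -0.013 ] pocket [0.5804 0.0273]
scene [223.7 218.4] [10  8 58] bench [0.6105 0.041 ] pocket [0.5861 0.0784]
now [ 0.6492 -0.0737  0.1463] [-3.14   0.     1.447] t 57.1 w 0.0532 -> total units [-0.3  -1.53  0.33]
now [ 0.6492 -0.0737  0.1463] [-3.14   0.     1.447] t 57.1 w 0.0532 -> total units [-0.3  -1.53  1.89]
```

View pics/s23.png

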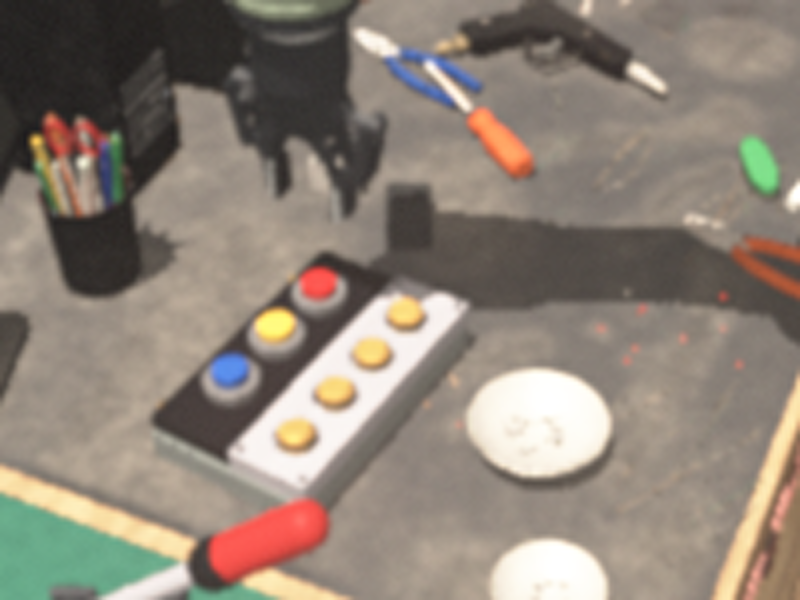

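View pics/t23.png

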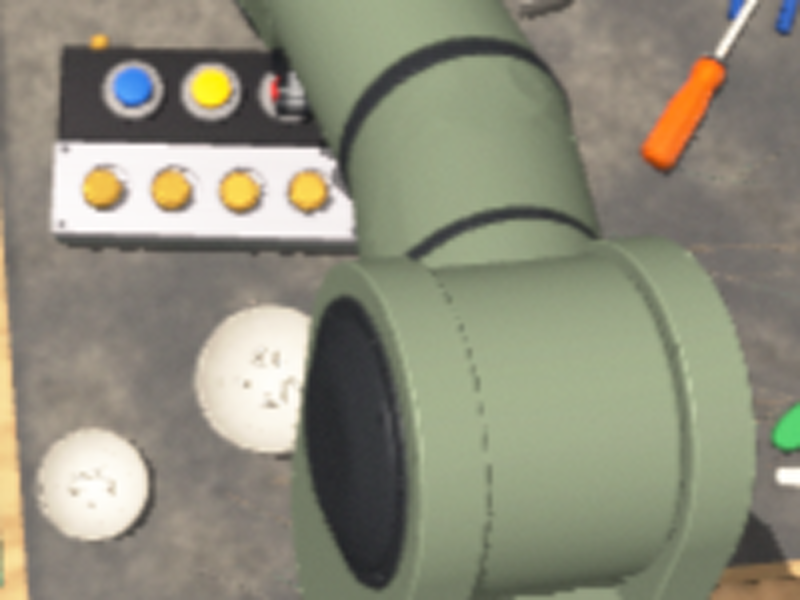

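Call:
servo_tool(targets=[[[-0.1, -0.3, 0], 0], [[-0.1, -0.6, 0], 0], [[-0.1, -0.5, 0.2], 0], [[0, -0.13, 0.4], 0], [[0, 0, 0.4], 0], [[0, 0, 0.4], 0], [[0, 0, 0.25], 0], [[0, 0, 0.15], 0], [[0, 0, 0.08], 0], [[0, 0, 0], 0], [[0, 0, 0], 0]])

```text
clock: 58.48
position: [0.5722, -0.0791, 0.0537]
tool_rot: [3.141, -0.0, 1.447]
force: [-0.9, 0.2, -0.7]
grip_width: 0.0532
```

```bash
python3 plan.py 0.5715 -0.079 0.052
```

```text
now [ 0.5722 -0.0791  0.0537] [ 3.141 -0.     1.447] t 58.475 w 0.0532 -> total units [ 0.   -0.01  0.03]
```

Call:
servo_tool(targets=[[[0, -0.01, 0.03], 0], [[0, 0, 0], 0], [[0, 0, 0], 0], [[0, 0, 0], 0], [[0, 0, 0], 0], [[0, 0, -0.1], 0], [[0, 0, -0.2], 0], [[0, 0, -0.4], 0], [[0, 0, -0.6], 0], [[0, 0, -0.3], 0], [[0, 0, 0], 0]], gripper=-1)

```text
clock: 59.85
position: [0.5719, -0.0792, 0.1327]
tool_rot: [3.14, 0.0, 1.446]
force: [0.1, -0.2, -0.3]
grip_width: 0.0272
```

```bash
python3 look.py 24|grep scene; python3 plan.py 0.437 -0.055 0.13
```

```text
scene [274.1 144.2] [11 11 36] bench [ 0.6194 -0.3961] pocket [ 0.5944 -0.3343]
scene [249.2 169.7] [ 7  9 52] bench [ 0.6413 -0.2112] pocket [ 0.6151 -0.1598]
scene [218.7 190.5] [10 10 47] bench [ 0.6891 -0.0668] pocket [ 0.6603 -0.0235]
scene [242.5 197.9] [ 9  7 52] bench [ 0.5972 -0.0675] pocket [ 0.5735 -0.0242]
scene [233.2 207.8] [ 9  7 52] bench [ 0.6045 -0.013 ] pocket [0.5804 0.0273]
scene [223.6 218.4] [10  8 59] bench [0.6106 0.0413] pocket [0.5862 0.0786]
now [ 0.5711 -0.0791  0.1312] [-3.141  0.     1.446] t 59.95 w 0.0272 -> total units [ 0.15 -2.72  0.02]
```

View pics/s24.png

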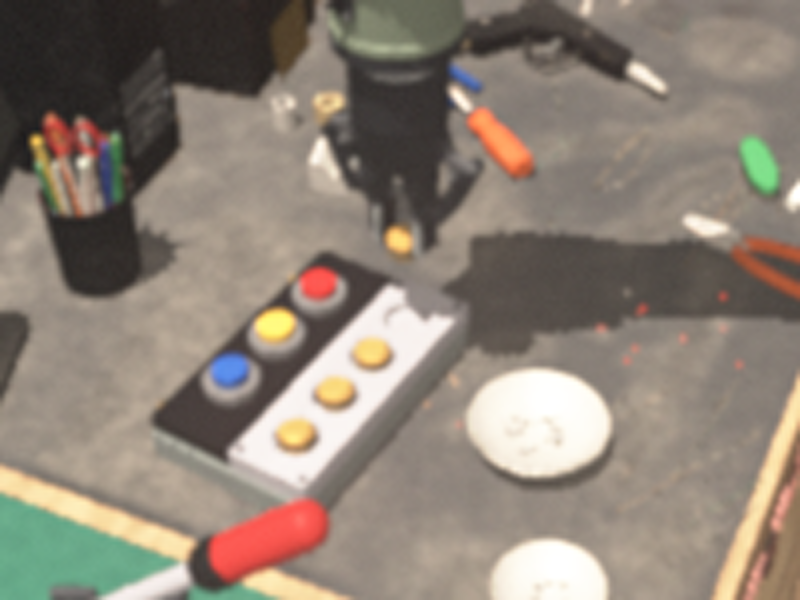

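Call:
servo_tool(targets=[[[0.05, -0.3, 0], 0], [[0.05, -0.5, 0], 0], [[0.05, -0.6, 0], 0], [[0, -0.6, 0], 0], [[0, -0.5, 0], 0], [[0, -0.28, 0.2], 0], [[0, 0, 0.4], 0], [[0, 0, 0.4], 0], [[0, 0, 0], 0], [[0, 0, 0], 0]])

```text
clock: 61.2
position: [0.4344, -0.0542, 0.0819]
tool_rot: [-3.141, -0.0, 1.447]
force: [-0.0, 0.2, -1.3]
grip_width: 0.0277
```

```bash
python3 look.py 25|grep scene; python3 plan.py 0.433 -0.0559 0.025
```

```text
scene [218.6 190.5] [10 10 46] bench [ 0.6894 -0.0668] pocket [ 0.6605 -0.0234]
scene [242.5 197.9] [ 9  7 52] bench [ 0.5972 -0.0675] pocket [ 0.5735 -0.0242]
scene [286.4 198.2] [ 8  9 59] bench [ 0.4613 -0.1271] pocket [ 0.4452 -0.0804]
scene [233.1 207.8] [ 9  7 51] bench [ 0.6048 -0.0132] pocket [0.5807 0.0271]
scene [223.9 216.9] [ 9  8 55] bench [0.613  0.0349] pocket [0.5884 0.0726]
now [ 0.4347 -0.0544  0.0823] [ 3.141 -0.     1.447] t 61.3 w 0.0272 -> total units [-0.03 -0.03  1.15]
```

View pics/s25.png

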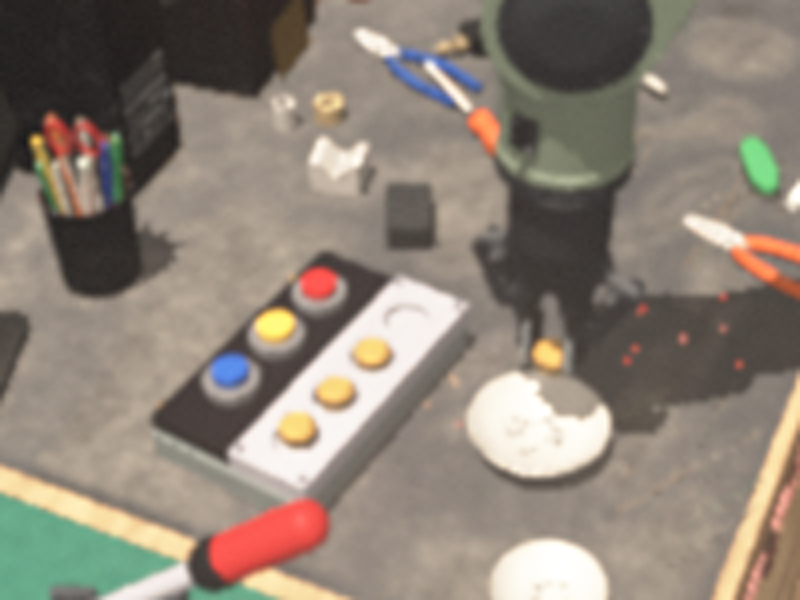

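Call:
servo_tool(targets=[[[-0.03, -0.03, 0.2], 0], [[0, 0, 0.3], 0], [[0, 0, 0.25], 0], [[0, 0, 0.15], 0], [[0, 0, 0.1], 0], [[0, 0, 0.1], 0], [[0, 0, 0.05], 0], [[0, 0, 0], 0], [[0, 0, 0], 0]])

```text
clock: 62.42
position: [0.4328, -0.0557, 0.0245]
tool_rot: [3.141, -0.0, 1.446]
force: [-0.6, 0.4, -1.5]
grip_width: 0.0274
```

```bash
python3 plan.py 0.433 -0.0559 0.025; python3 - <<'E'
from h import *
s=bot.grab_frame("scene"); crop(s,240,160,340,250,7,"s26.png")
E
```

```text
now [ 0.4328 -0.0557  0.0245] [ 3.141 -0.     1.446] t 62.425 w 0.0274 -> total units [-0.    0.   -0.01]
```

View pics/s26.png

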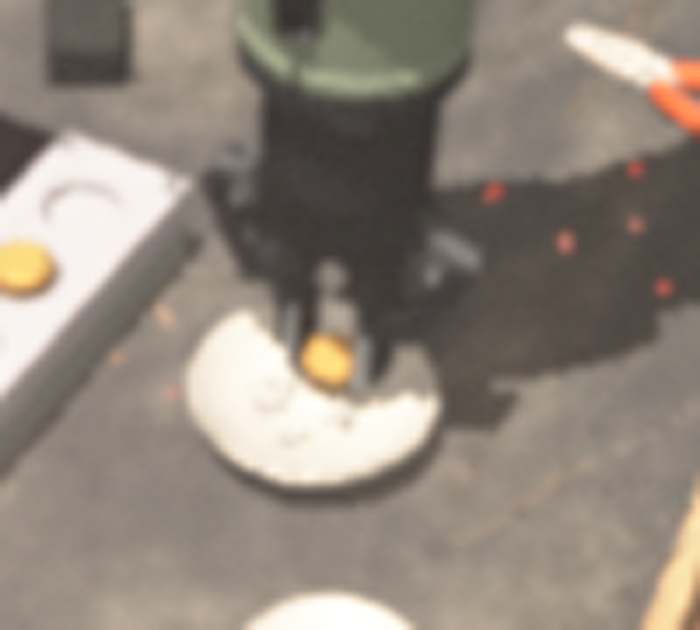

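Release gently, then lift.

Call:
servo_tool(targets=[[[0, 0, 0], 0], [[0, 0, 0], 0], [[0, 0, 0], 0], [[0, 0, -0.2], 0], [[0, 0, -0.4], 0], [[0, 0, -0.6], 0], [[0, 0, -0.6], 0], [[0, 0, -0.5], 0], [[0, 0.3, 0], 0], [[0, 0.5, 0], 0], [[0, 0.5, 0], 0], [[0, 0, 0], 0]], gripper=-0.05)

```text
clock: 63.98
position: [0.4985, -0.0637, 0.1388]
tool_rot: [-3.142, -0.001, 1.446]
force: [-0.4, 0.2, -0.2]
grip_width: 0.0406
```

```bash
python3 look.py 27; python3 plan.py 0.5775 -0.0265 0.052
```

```text
top [365.2 162.4] [ 18  25 156] bench [ 0.6185 -0.3839] pocket [ 0.6061 -0.3708]
top [222.1 180.6] [ 9 10 72] bench [0.6047 0.0716] pocket [0.5928 0.0695]
top [237.3 182.1] [10  9 74] bench [0.5952 0.0246] pocket [0.5836 0.024 ]
top [268.7 230.1] [10  9 75] bench [ 0.4351 -0.057 ] pocket [ 0.4288 -0.0549]
scene [218.7 190.5] [10 10 47] bench [ 0.6891 -0.0668] pocket [ 0.6603 -0.0235]
scene [242.5 197.9] [ 9  7 52] bench [ 0.5972 -0.0675] pocket [ 0.5735 -0.0242]
scene [233.2 207.8] [ 9  7 52] bench [ 0.6045 -0.013 ] pocket [0.5804 0.0273]
scene [287.4 212.2] [ 8  7 49] bench [ 0.4344 -0.0679] pocket [ 0.4198 -0.0244]
scene [223.9 216.8] [ 9  8 56] bench [0.6132 0.0349] pocket [0.5887 0.0726]
now [ 0.4968 -0.0636  0.1388] [-3.14  -0.     1.447] t 64.075 w 0.0406 -> total units [0.94 1.51 1.73]
```

View pics/s27.png

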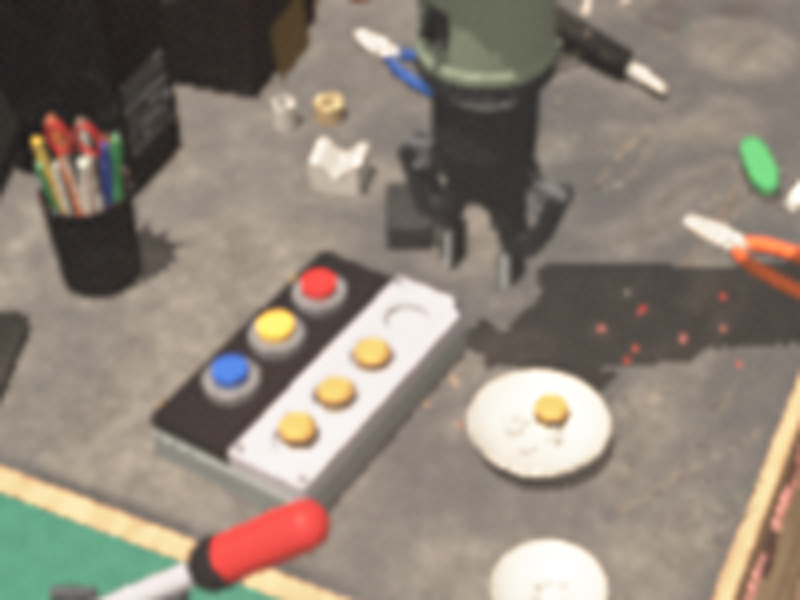

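View pics/t27.png

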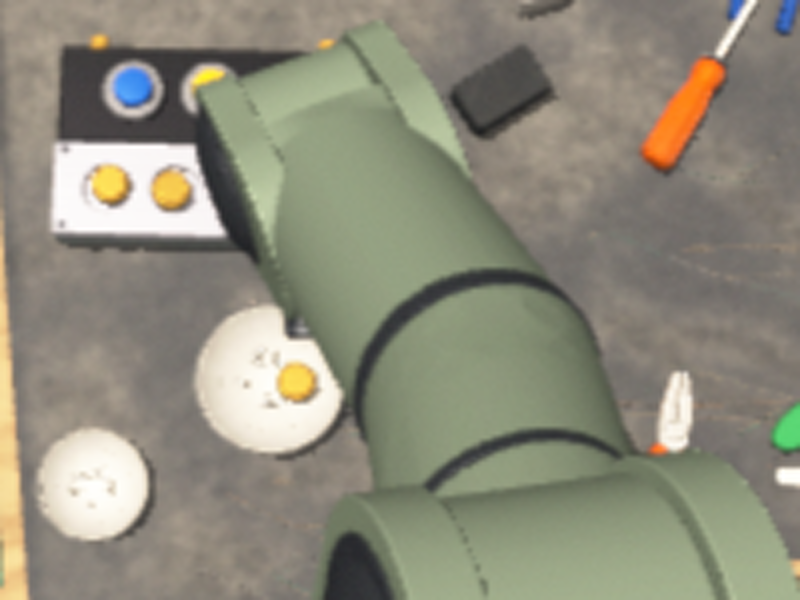

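Call:
servo_tool(targets=[[[0.2, 0.3, 0], 0], [[0.3, 0.5, 0], 0], [[0.3, 0.5, 0.2], 0], [[0.14, 0.2, 0.4], 0], [[0, 0, 0.4], 0], [[0, 0, 0.35], 0], [[0, 0, 0.2], 0], [[0, 0, 0.1], 0], [[0, 0, 0.07], 0], [[0, 0, 0], 0], [[0, 0, 0], 0]], gripper=0.25)

```text
clock: 65.45
position: [0.5777, -0.0264, 0.0537]
tool_rot: [3.141, -0.0, 1.447]
force: [0.3, 0.6, -0.1]
grip_width: 0.0533
```

```bash
python3 plan.py 0.577 -0.0275 0.052
```

```text
now [ 0.5777 -0.0264  0.0537] [ 3.141 -0.     1.447] t 65.45 w 0.0533 -> total units [-0.02 -0.01  0.03]
```

Call:
servo_tool(targets=[[[-0.02, -0.01, 0.03], 0], [[0, 0, 0], 0], [[0, 0, 0], 0], [[0, 0, 0], 0], [[0, 0, 0], 0], [[0, 0, -0.1], 0], [[0, 0, -0.2], 0], [[0, 0, -0.4], 0], [[0, 0, -0.6], 0], [[0, 0, -0.3], 0], [[0, 0, 0], 0]], gripper=-1)

```text
clock: 66.82
position: [0.5773, -0.0274, 0.1327]
tool_rot: [3.14, -0.0, 1.446]
force: [-0.2, 0.1, -0.6]
grip_width: 0.0273
```

```bash
python3 plan.py 0.4374 -0.0201 0.08
```

```text
now [ 0.5773 -0.0274  0.1327] [ 3.14  -0.     1.446] t 66.825 w 0.0273 -> total units [-0.2  -2.8   1.05]
```

Call:
servo_tool(targets=[[[-0.05, -0.3, 0], 0], [[-0.05, -0.5, 0], 0], [[-0.05, -0.6, 0], 0], [[-0.05, -0.6, 0], 0], [[0, -0.5, 0], 0], [[0, -0.3, 0.2], 0], [[0, 0, 0.4], 0], [[0, 0, 0.4], 0], [[0, 0, 0], 0], [[0, 0, 0], 0]])

```text
clock: 68.08
position: [0.4367, -0.0198, 0.082]
tool_rot: [-3.141, -0.0, 1.447]
force: [-0.0, 0.5, -0.3]
grip_width: 0.027
```

```bash
python3 look.py 28|grep scene; python3 plan.py 0.4374 -0.0201 0.025
```

```text
scene [218.6 190.6] [10 10 45] bench [ 0.6893 -0.0665] pocket [ 0.6605 -0.0232]
scene [284.  208.5] [ 14  14 107] bench [ 0.4505 -0.0788] pocket [ 0.435  -0.0348]
scene [233.1 207.8] [ 9  7 51] bench [ 0.6048 -0.0132] pocket [0.5807 0.0271]
scene [223.9 216.9] [ 9  8 55] bench [0.613  0.0349] pocket [0.5884 0.0726]
now [ 0.437  -0.0199  0.0823] [ 3.141 -0.     1.446] t 68.175 w 0.0274 -> total units [-0.    0.01  1.15]
```

View pics/s28.png

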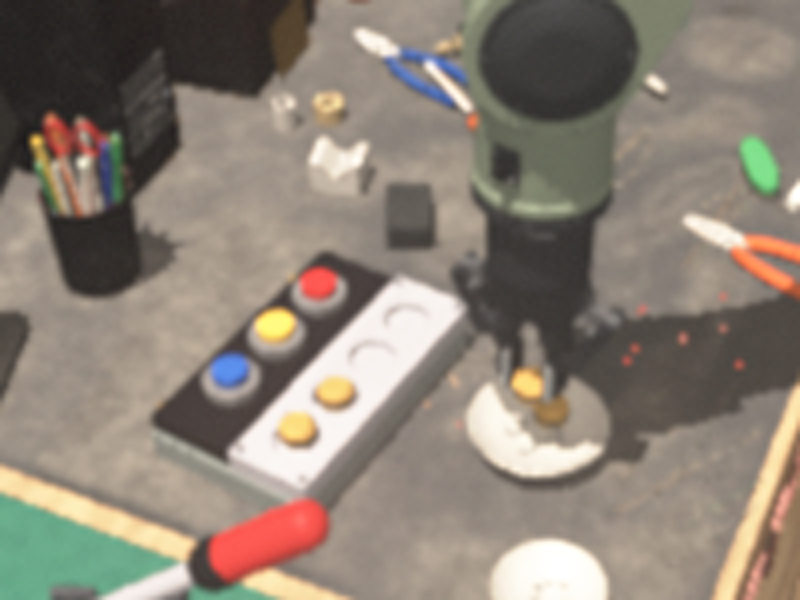

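Call:
servo_tool(targets=[[[0, 0.01, 0.2], 0], [[0, 0, 0.3], 0], [[0, 0, 0.25], 0], [[0, 0, 0.15], 0], [[0, 0, 0.1], 0], [[0, 0, 0.1], 0], [[0, 0, 0.05], 0], [[0, 0, 0], 0], [[0, 0, 0], 0]])

```text
clock: 69.3
position: [0.4373, -0.02, 0.0245]
tool_rot: [3.141, -0.0, 1.447]
force: [-0.0, 0.6, -0.4]
grip_width: 0.0273
```

Call:
servo_tool(targets=[[[0, 0, 0], 0], [[0, 0, 0], 0], [[0, 0, 0], 0], [[0, 0, -0.2], 0], [[0, 0, -0.4], 0], [[0, 0, -0.6], 0], [[0, 0, -0.6], 0], [[0, 0, -0.5], 0], [[0, 0.3, 0], 0], [[0, 0.5, 0], 0], [[0, 0.5, 0], 0], [[0, 0, 0], 0]], gripper=-0.05)

```text
clock: 70.8
position: [0.5029, -0.0281, 0.1388]
tool_rot: [-3.142, -0.0, 1.446]
force: [-0.5, -0.5, -0.6]
grip_width: 0.0402
```

```bash
python3 look.py 29; python3 plan.py 0.5825 0.025 0.052
```

```text
top [365.3 162.3] [ 18  25 156] bench [ 0.6188 -0.3842] pocket [ 0.6064 -0.3711]
top [222.1 180.6] [ 9 10 72] bench [0.6047 0.0716] pocket [0.5928 0.0695]
top [256.6 229.6] [10 10 75] bench [ 0.4401 -0.0205] pocket [ 0.4337 -0.0196]
scene [218.7 190.6] [10 10 46] bench [ 0.6891 -0.0665] pocket [ 0.6602 -0.0232]
scene [233.2 207.8] [ 9  7 52] bench [ 0.6045 -0.013 ] pocket [0.5804 0.0273]
scene [284.6 215.3] [ 15  16 123] bench [ 0.4375 -0.0511] pocket [ 0.4227 -0.0086]
scene [223.9 216.9] [ 9  8 55] bench [0.613  0.0349] pocket [0.5884 0.0726]
now [ 0.5013 -0.028   0.1388] [-3.14   0.     1.447] t 70.9 w 0.0404 -> total units [1.25 1.48 1.73]
```

View pics/s29.png

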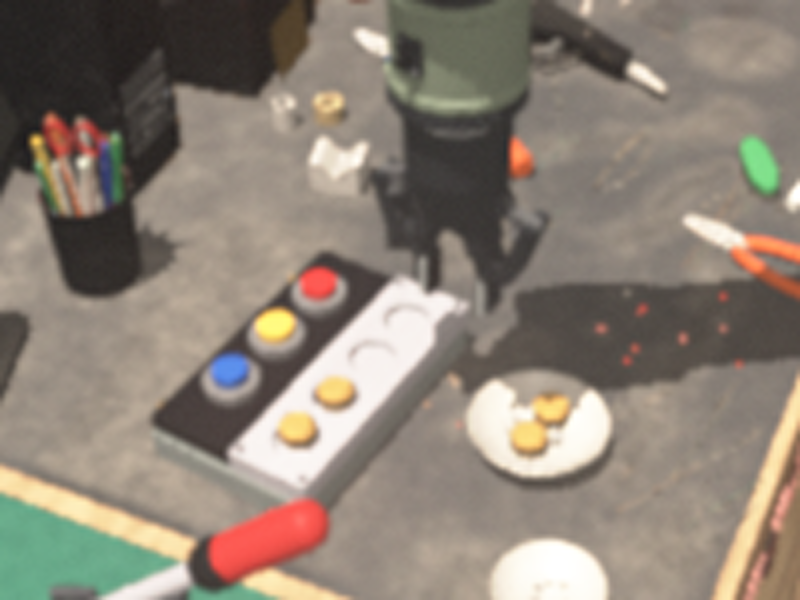

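Call:
servo_tool(targets=[[[0.25, 0.3, 0], 0], [[0.4, 0.5, 0], 0], [[0.4, 0.5, 0.2], 0], [[0.2, 0.18, 0.4], 0], [[0, 0, 0.4], 0], [[0, 0, 0.35], 0], [[0, 0, 0.2], 0], [[0, 0, 0.1], 0], [[0, 0, 0.08], 0], [[0, 0, 0], 0], [[0, 0, 0], 0]], gripper=0.25)

```text
clock: 72.28
position: [0.5831, 0.0248, 0.0532]
tool_rot: [3.141, -0.0, 1.447]
force: [0.2, -0.0, -0.5]
grip_width: 0.0535
```

```bash
python3 plan.py 0.5825 0.024 0.052
```

```text
now [0.5831 0.0248 0.0532] [ 3.141 -0.     1.447] t 72.275 w 0.0535 -> total units [-0.02 -0.01  0.02]
```

Call:
servo_tool(targets=[[[-0.02, -0.01, 0.02], 0], [[0, 0, 0], 0], [[0, 0, 0], 0], [[0, 0, 0], 0], [[0, 0, 0], 0], [[0, 0, -0.1], 0], [[0, 0, -0.2], 0], [[0, 0, -0.4], 0], [[0, 0, -0.6], 0], [[0, 0, -0.3], 0], [[0, 0, 0], 0]], gripper=-1)

```text
clock: 73.65
position: [0.5828, 0.0239, 0.133]
tool_rot: [3.14, -0.0, 1.446]
force: [0.3, 0.3, -1.6]
grip_width: 0.0276
```

```bash
python3 plan.py 0.433 -0.056 0.1
```

```text
now [0.5828 0.0239 0.133 ] [ 3.14  -0.     1.446] t 73.65 w 0.0276 -> total units [-1.96 -2.77  0.65]
```

Call:
servo_tool(targets=[[[-0.2, -0.3, 0], 0], [[-0.4, -0.5, 0], 0], [[-0.4, -0.6, 0], 0], [[-0.4, -0.6, 0], 0], [[-0.36, -0.5, 0], 0], [[-0.2, -0.27, 0.1], 0], [[0, 0, 0.3], 0], [[0, 0, 0.25], 0], [[0, 0, 0], 0], [[0, 0, 0], 0]])

```text
clock: 74.9
position: [0.433, -0.0557, 0.0991]
tool_rot: [-3.141, -0.0, 1.447]
force: [0.2, 0.1, -0.8]
grip_width: 0.0275
```

```bash
python3 look.py 30|grep scene; python3 plan.py 0.433 -0.056 0.044
```

```text
scene [218.6 190.6] [10 10 45] bench [ 0.6891 -0.0664] pocket [ 0.6602 -0.023 ]
scene [287.3 194.6] [ 9 10 66] bench [ 0.4648 -0.1447] pocket [ 0.4485 -0.097 ]
scene [284.6 215.7] [ 15  16 116] bench [ 0.4371 -0.0496] pocket [ 0.4223 -0.0072]
scene [223.9 216.9] [ 9  8 55] bench [0.613  0.0349] pocket [0.5884 0.0726]
now [ 0.433  -0.056   0.0995] [ 3.141 -0.     1.447] t 75.0 w 0.0275 -> total units [-0.   -0.    1.11]
```

View pics/s30.png

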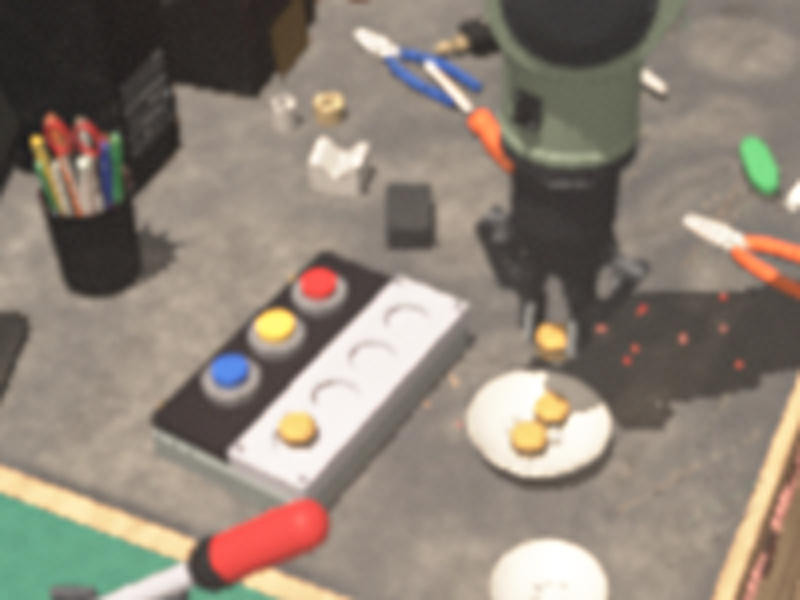

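Call:
servo_tool(targets=[[[0, 0, 0.2], 0], [[0, 0, 0.25], 0], [[0, 0, 0.2], 0], [[0, 0, 0.15], 0], [[0, 0, 0.1], 0], [[0, 0, 0.1], 0], [[0, 0, 0.06], 0], [[0, 0, 0.04], 0], [[0, 0, 0], 0], [[0, 0, 0], 0]])

```text
clock: 76.25
position: [0.4328, -0.0562, 0.0444]
tool_rot: [3.141, -0.0, 1.446]
force: [0.7, -0.2, -0.2]
grip_width: 0.0278
```

```bash
python3 plan.py 0.433 -0.0559 0.044; python3 - <<'E'
from h import *
s=bot.grab_frame("scene"); crop(s,240,160,340,250,7,"s31.png")
E
```

```text
now [ 0.4328 -0.0562  0.0444] [ 3.141 -0.     1.446] t 76.25 w 0.0278 -> total units [0.01 0.   0.01]
```

View pics/s31.png

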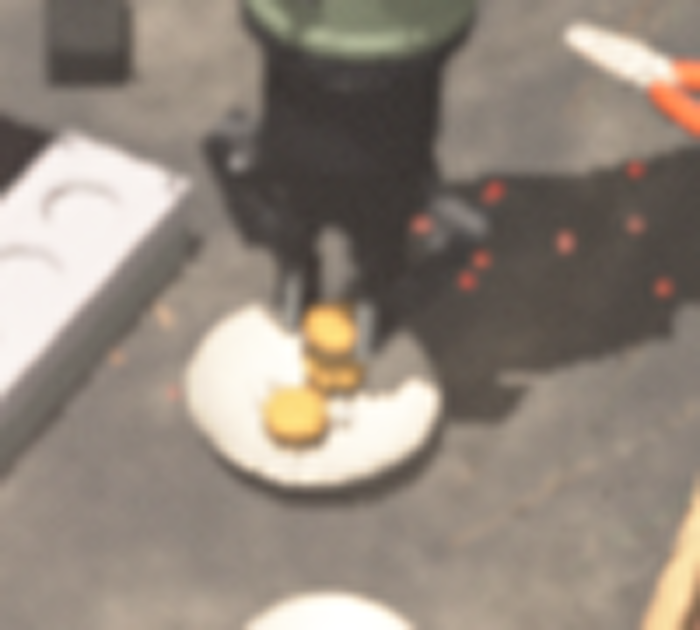

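Call:
servo_tool(targets=[[[0, 0, 0.02], 0], [[0, 0, 0.02], 0], [[0, 0, 0], 0]])

```text
clock: 76.68
position: [0.4327, -0.0562, 0.0423]
tool_rot: [3.142, -0.0, 1.447]
force: [0.5, -0.1, 0.7]
grip_width: 0.0278
```

Call:
servo_tool(targets=[[[0, 0, 0], 0], [[0, 0, 0], 0], [[0, 0, 0], 0], [[0, 0, -0.1], 0], [[0, 0, -0.3], 0], [[0, 0, -0.5], 0], [[0, 0, -0.6], 0], [[0, 0, -0.4], 0], [[0, 0.3, 0], 0], [[0, 0.5, 0], 0], [[0, 0.5, 0], 0], [[0, 0, 0], 0]], gripper=-0.05)

```text
clock: 78.18
position: [0.4986, -0.0642, 0.1364]
tool_rot: [-3.141, -0.001, 1.446]
force: [-0.4, -0.1, -0.1]
grip_width: 0.0405
```

```bash
python3 look.py 32; python3 plan.py 0.59 0.0715 0.052; python3 - <<'E'
from h import *
s=cv2.imread("pics/S32.png"); crop(s,200,170,320,250,6,"s32b.png")
E
```

```text
top [365.2 162.4] [ 18  25 158] bench [ 0.6184 -0.384 ] pocket [ 0.606  -0.3709]
top [222.1 180.6] [ 9 10 72] bench [0.6047 0.0716] pocket [0.5928 0.0695]
top [256.6 229.6] [10 10 75] bench [ 0.4401 -0.0205] pocket [ 0.4337 -0.0196]
top [268.5 229.6] [10 10 81] bench [ 0.4364 -0.0568] pocket [ 0.4301 -0.0547]
scene [218.7 190.5] [10 10 47] bench [ 0.6891 -0.0668] pocket [ 0.6603 -0.0235]
scene [285.1 213.9] [ 14  20 145] bench [ 0.4383 -0.0578] pocket [ 0.4235 -0.0149]
scene [223.9 216.9] [ 9  8 55] bench [0.613  0.0349] pocket [0.5884 0.0726]
scene [286.9 280.5] [ 9  6 21] bench [0.3423 0.1727] pocket [0.3328 0.2026]
now [ 0.4968 -0.0642  0.1366] [-3.14  -0.     1.447] t 78.275 w 0.041 -> total units [2.92 1.52 1.69]
```

View pics/s32b.png

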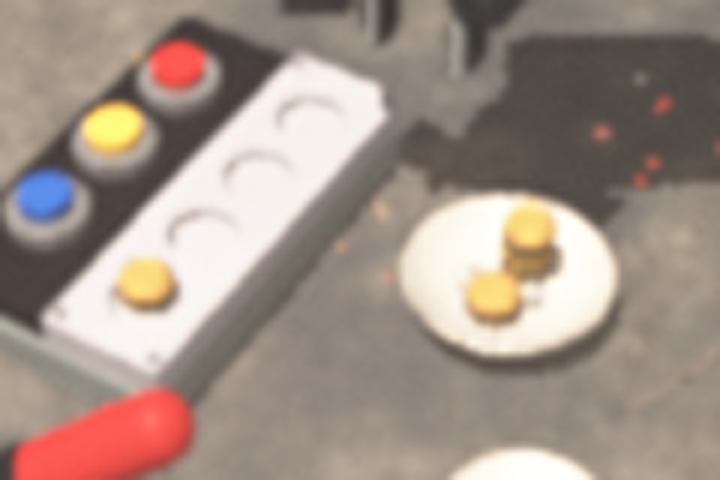

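View pics/t32.png

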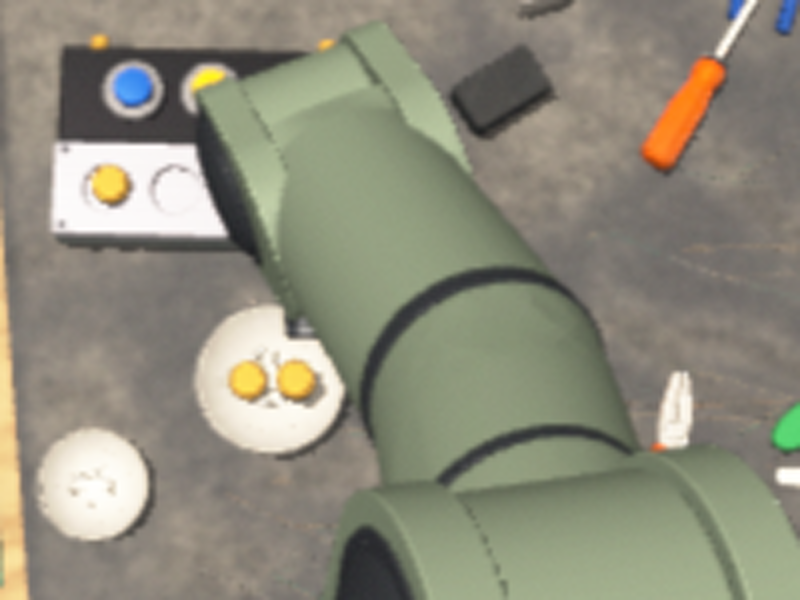

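```bash
python3 - <<'E'
from h import *
print(tri((220,181.7),(223.7,218.4)),tri((222.1,180.6),(223.9,216.9)))
t=cv2.imread("pics/T32.png");s=cv2.imread("pics/S32.png")
a=cv2.resize(t[165:200,205:245],None,fx=10,fy=10,interpolation=cv2.INTER_CUBIC)
b=cv2.resize(s[200:235,205:245],None,fx=10,fy=10,interpolation=cv2.INTER_CUBIC)
cv2.imwrite("pics/p0.png",np.hstack([a,b]))
E
```

```text
(array([0.58944037, 0.07579034, 0.05633243]), np.float64(0.0030421084362508084)) (array([0.59248309, 0.06919019, 0.05517743]), np.float64(0.003103944475274559))
```

View pics/p0.png

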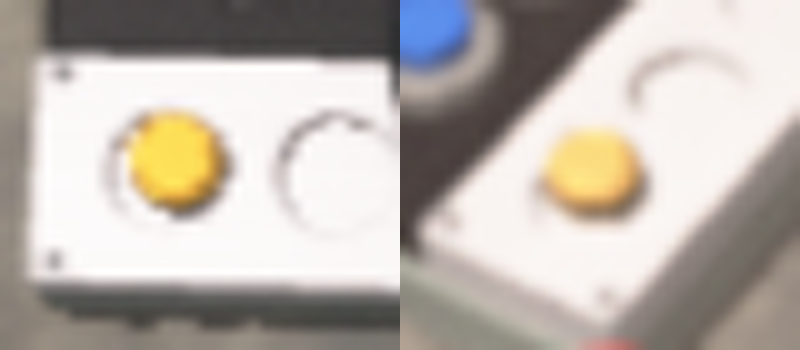

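Call:
servo_tool(targets=[[[0.3, 0.2, 0], 0], [[0.6, 0.4, 0], 0], [[0.7, 0.4, 0], 0], [[0.7, 0.35, 0], 0], [[0.5, 0.2, 0.1], 0], [[0.1, 0, 0.3], 0], [[0, 0, 0.4], 0], [[0, 0, 0.3], 0], [[0, 0, 0], 0], [[0, 0, 0], 0]], gripper=0.25)

```text
clock: 79.53
position: [0.5922, 0.0697, 0.0826]
tool_rot: [3.141, -0.0, 1.446]
force: [-0.7, 0.7, 0.3]
grip_width: 0.0531
```

```bash
python3 look.py 33|grep scene; python3 plan.py 0.5912 0.070 0.053
```

```text
scene [274.3 144.2] [11 12 46] bench [ 0.6187 -0.3958] pocket [ 0.5938 -0.3341]
scene [285.4 212.9] [ 15  21 162] bench [ 0.4393 -0.0622] pocket [ 0.4244 -0.0191]
scene [224.1 216.2] [ 9  9 66] bench [0.6139 0.0323] pocket [0.5893 0.0701]
now [0.5924 0.0699 0.0829] [ 3.141 -0.     1.446] t 79.625 w 0.0537 -> total units [-0.   -0.02  0.6 ]
```

View pics/s33.png

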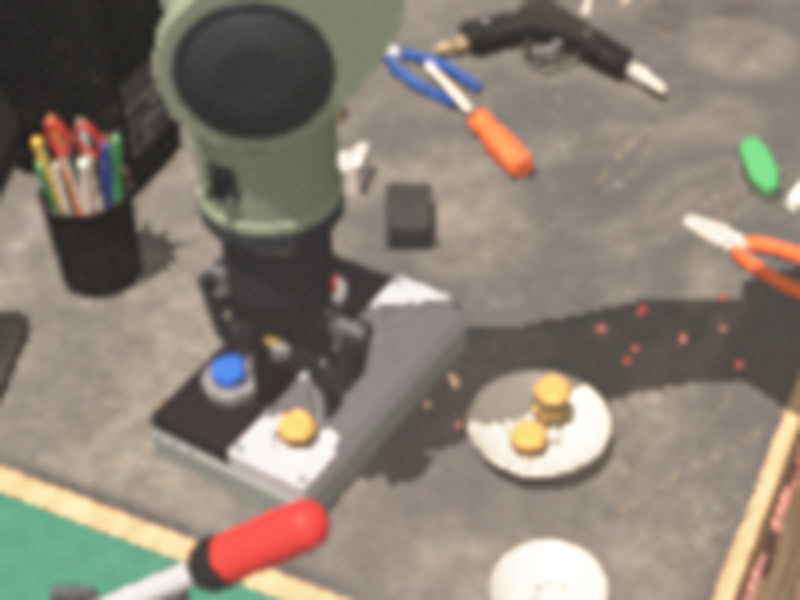

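Call:
servo_tool(targets=[[[0, -0.02, 0.2], 0], [[0, 0, 0.2], 0], [[0, 0, 0.1], 0], [[0, 0, 0.08], 0], [[0, 0, 0], 0], [[0, 0, 0], 0]])

```text
clock: 80.38
position: [0.5912, 0.0702, 0.0535]
tool_rot: [3.141, -0.0, 1.447]
force: [0.1, -0.4, 0.2]
grip_width: 0.0535
```

Call:
servo_tool(targets=[[[0, 0, 0], 0], [[0, 0, 0], 0], [[0, 0, 0], 0], [[0, 0, 0], 0], [[0, 0, 0], 0], [[0, 0, -0.1], 0], [[0, 0, -0.2], 0], [[0, 0, -0.4], 0], [[0, 0, -0.6], 0], [[0, 0, -0.3], 0], [[0, 0, 0], 0]], gripper=-1)

```text
clock: 81.75
position: [0.5916, 0.0701, 0.1345]
tool_rot: [3.14, -0.0, 1.446]
force: [0.1, -0.3, -0.6]
grip_width: 0.0267
```

```bash
python3 look.py 34|grep scene; python3 plan.py 0.4374 -0.0201 0.1; python3 - <<'E'
from h import *
s=cv2.imread("pics/S34.png"); crop(s,180,140,320,250,5,"s34b.png")
E
```

```text
scene [274.2 144.3] [11 11 43] bench [ 0.619  -0.3954] pocket [ 0.5941 -0.3337]
scene [220.5 195.9] [ 7 18 94] bench [ 0.6704 -0.0457] pocket [ 0.6426 -0.0035]
scene [285.3 212.9] [ 15  21 162] bench [ 0.4393 -0.0618] pocket [ 0.4244 -0.0187]
now [0.5907 0.07   0.1328] [-3.141  0.     1.446] t 81.85 w 0.0269 -> total units [-2.17 -2.82  0.66]
```

View pics/s34b.png

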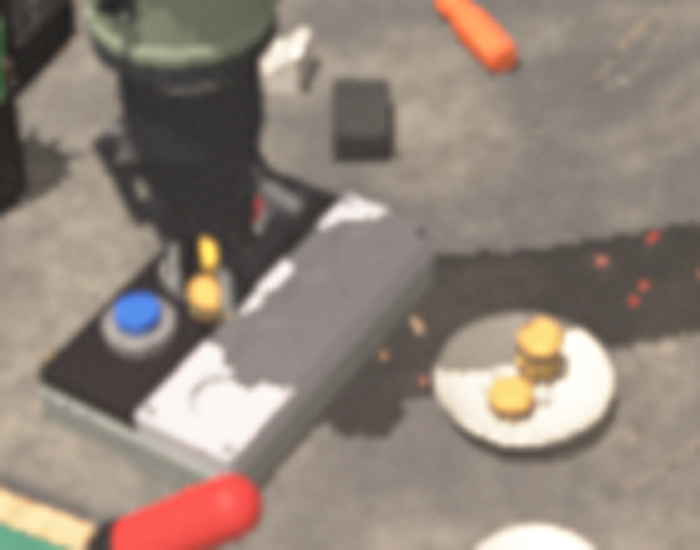

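Call:
servo_tool(targets=[[[-0.2, -0.3, 0], 0], [[-0.45, -0.5, 0], 0], [[-0.45, -0.6, 0], 0], [[-0.45, -0.6, 0], 0], [[-0.42, -0.5, 0], 0], [[-0.2, -0.32, 0.1], 0], [[0, 0, 0.3], 0], [[0, 0, 0.25], 0], [[0, 0, 0], 0], [[0, 0, 0], 0]])

```text
clock: 83.1
position: [0.4379, -0.0196, 0.1006]
tool_rot: [-3.141, -0.0, 1.447]
force: [-0.2, -0.6, -0.9]
grip_width: 0.0268
```

```bash
python3 look.py 35|grep scene; python3 plan.py 0.4374 -0.0195 0.0455
```

```text
scene [218.7 190.6] [10 10 46] bench [ 0.6891 -0.0665] pocket [ 0.6602 -0.0232]
scene [284.  210.3] [ 16  27 208] bench [ 0.4478 -0.0711] pocket [ 0.4325 -0.0275]
now [ 0.438  -0.0198  0.101 ] [ 3.141 -0.     1.447] t 83.2 w 0.0265 -> total units [ 0.   -0.01  1.11]
```

View pics/s35.png

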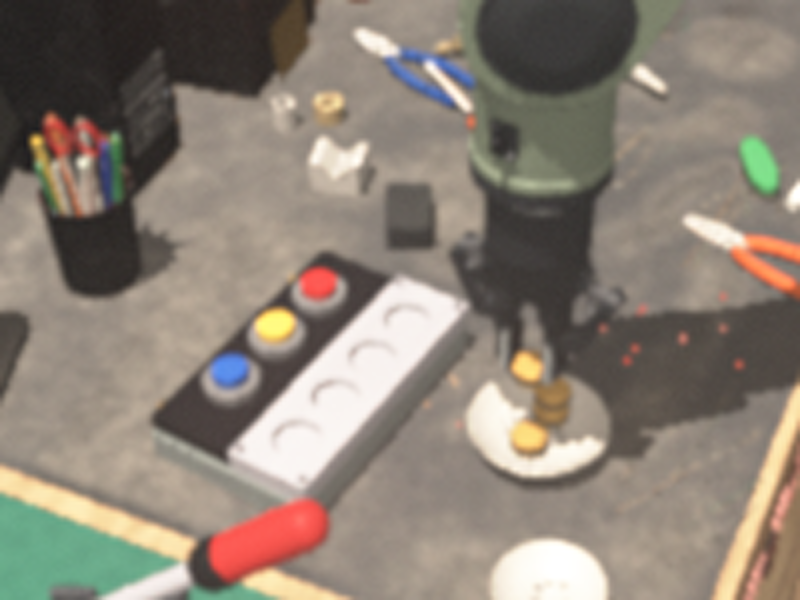

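Call:
servo_tool(targets=[[[0, -0.01, 0.2], 0], [[0, 0, 0.25], 0], [[0, 0, 0.2], 0], [[0, 0, 0.15], 0], [[0, 0, 0.1], 0], [[0, 0, 0.1], 0], [[0, 0, 0.06], 0], [[0, 0, 0.05], 0], [[0, 0, 0.02], 0], [[0, 0, 0], 0], [[0, 0, 0], 0]])

```text
clock: 84.58
position: [0.4373, -0.02, 0.0444]
tool_rot: [3.141, -0.0, 1.447]
force: [-1.2, 1.1, -1.0]
grip_width: 0.0269
```

```bash
python3 - <<'E'
from h import *
s=bot.grab_frame("scene"); crop(s,240,160,340,250,7,"s36.png")
E
```

```text
(no output)
```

View pics/s36.png

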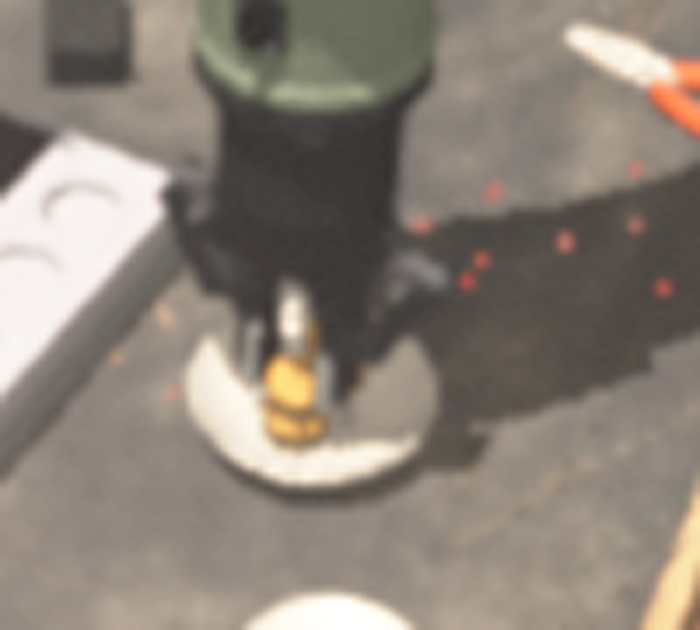

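Call:
servo_tool(targets=[[[0, 0, 0.02], 0], [[0, 0, 0.01], 0], [[0, 0, 0], 0]])

```text
clock: 85.0
position: [0.4375, -0.02, 0.0435]
tool_rot: [3.141, 0.0, 1.447]
force: [-4.4, -0.1, 24.0]
grip_width: 0.027
```

Call:
servo_tool(targets=[[[0, 0, -0.02], 0], [[0, 0, 0], 0]])

```text
clock: 85.25
position: [0.4373, -0.0199, 0.0438]
tool_rot: [3.141, -0.0, 1.447]
force: [-0.0, 0.4, -0.1]
grip_width: 0.0267
```

Call:
servo_tool(targets=[[[0, 0, 0], 0], [[0, 0, 0], 0], [[0, 0, 0], 0], [[0, 0, -0.1], 0], [[0, 0, -0.3], 0], [[0, 0, -0.5], 0], [[0, 0, -0.6], 0], [[0, 0, -0.6], 0], [[0, 0.3, -0.4], 0], [[0, 0.5, 0], 0], [[0, 0.5, 0], 0], [[0, 0, 0], 0]], gripper=-0.05)

```text
clock: 86.75
position: [0.5027, -0.028, 0.1697]
tool_rot: [3.141, -0.001, 1.446]
force: [-0.6, -0.7, -0.0]
grip_width: 0.0409
```

```bash
python3 look.py 37; python3 - <<'E'
from h import *
s=cv2.imread("pics/S37.png"); crop(s,180,140,320,250,5,"s37b.png")
E
```

```text
top [365.2 162.4] [ 18  25 157] bench [ 0.6185 -0.3839] pocket [ 0.6061 -0.3708]
top [256.6 229. ] [10 11 82] bench [ 0.442  -0.0207] pocket [ 0.4355 -0.0198]
top [366.3 253.3] [ 5 12 27] bench [ 0.3349 -0.3438] pocket [ 0.332  -0.3321]
scene [218.7 190.6] [10 10 46] bench [ 0.6888 -0.0664] pocket [ 0.66   -0.0231]
scene [284.7 213.1] [ 15  20 189] bench [ 0.441  -0.0605] pocket [ 0.4261 -0.0175]
```

View pics/s37b.png

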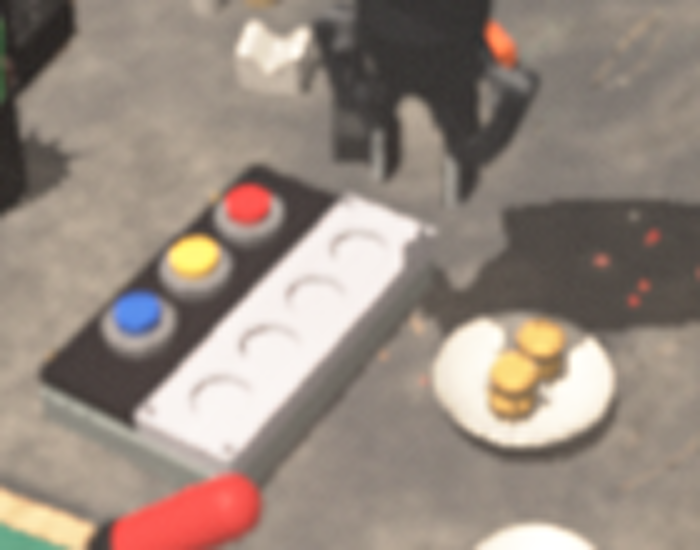

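View pics/t37.png

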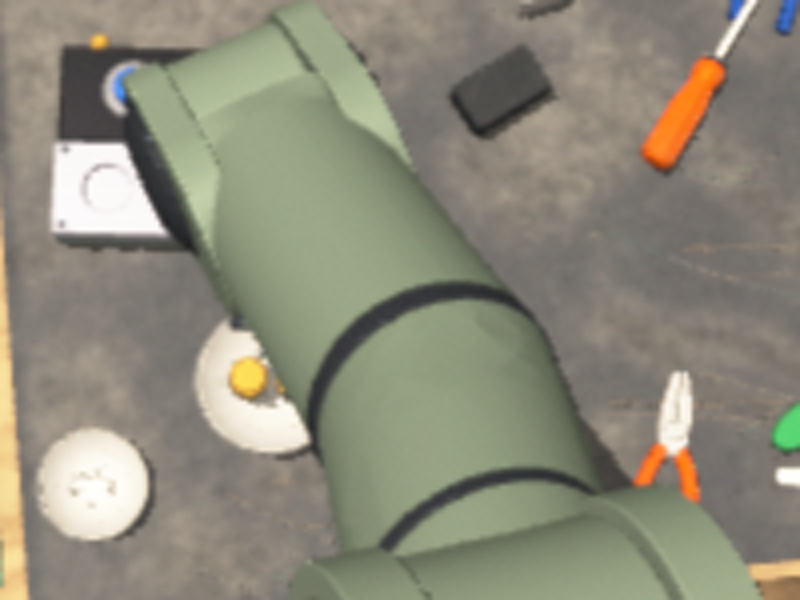

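Call:
servo_tool(targets=[[[0, 0, -0.3], 0], [[0, 0, -0.3], 0], [[0, 0, 0], 0], [[0, 0, 0], 0], [[0, 0, 0], 0]])

```text
clock: 87.48
position: [0.5015, -0.028, 0.1985]
tool_rot: [-3.141, 0.0, 1.447]
force: [-0.4, -0.9, -0.7]
grip_width: 0.0408
```

```bash
python3 look.py 38; python3 - <<'E'
from h import *
s=cv2.imread("pics/S38.png"); crop(s,130,130,330,280,4,"s38b.png")
E
```

```text
top [365.3 162.4] [ 18  25 157] bench [ 0.6185 -0.3841] pocket [ 0.6061 -0.371 ]
top [256.7 229. ] [10 11 83] bench [ 0.4421 -0.0209] pocket [ 0.4356 -0.0199]
top [356.6 252.6] [ 7 12 23] bench [ 0.34  -0.315] pocket [ 0.337  -0.3043]
top [366.8 260.3] [ 5 26 58] bench [ 0.314  -0.3424] pocket [ 0.3118 -0.3307]
scene [218.7 190.5] [10 10 48] bench [ 0.6892 -0.0671] pocket [ 0.6604 -0.0237]
scene [284.8 213. ] [ 15  21 186] bench [ 0.4408 -0.0609] pocket [ 0.4258 -0.0179]
scene [286.9 280.5] [ 9  6 21] bench [0.3423 0.1727] pocket [0.3328 0.2026]
```

View pics/s38b.png

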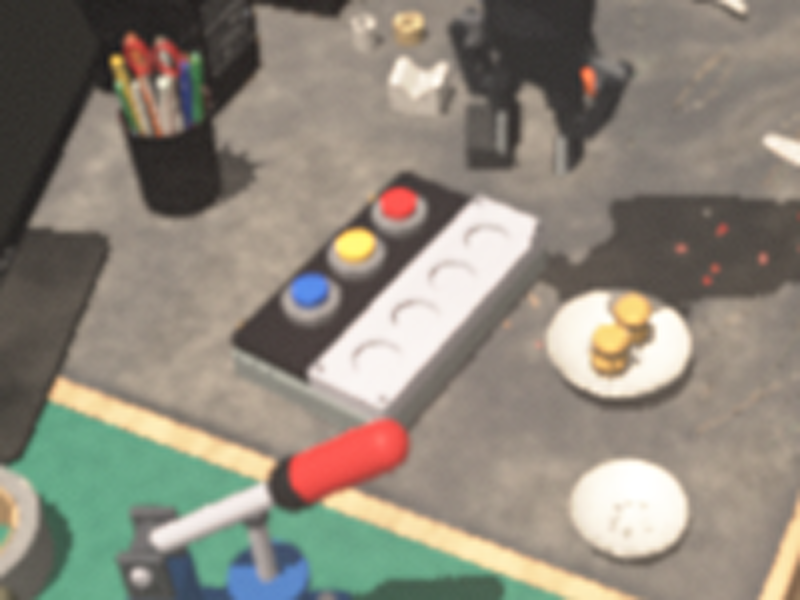

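The final picture shows two stacks of two capsules in the dish, around (630,325) and (610,350). The keys and the lever are up, and the arm is clear of everything.

```bash
python3 -c "
from workcell import bot
print(bot.job_done())"
```

```text
the job is handed in; nothing more can be done
None
```

The leak test ran through in the required order, and I handed the job in at about 88 s of the 210 s allowed. The hand-in reports no verdict.

- **Capsules into the block:** all four were laid one to a pocket, and pictures showed them in place before the key presses and after the red one.
- **Keys and pump:** I pressed blue, worked the lever through three full strokes, then pressed yellow and red. Each key was taken to its stop, with contact forces of 24 to 30 N. The lever hit its stop on every stroke (42 to 53 N). Pictures after the first and third strokes showed it back at rest; after the second I went by the near-zero force with the tool clear of the grip.
- **Capsules into the dish:** all four are in the larger dish as two stacks of two.
- **Last picture:** both stacks looked still and the dish had not moved. All keys and the lever were up, the sanding block was where it started, and the arm was touching nothing.

**Things that went differently:**
- One capsule (pocket 0) shifted about 6 mm inside its pocket after the red key press, probably the announced knock. I measured its position again and picked it up normally.
- While setting the last capsule on its stack, contact force rose briefly to 24 N. I backed off slightly before letting go, and the stack stayed upright.

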